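# Pin a pull-test clevis and secure it with a hairpin clip

### The arm

A 6-joint arm with a two-finger parallel gripper is mounted at the origin on a cart in front of the work surface, level with it; the furniture and walls round the work are solid. World frame = base frame: x ahead of the robot, y to its left, z up, the work surface at z = 0. Lengths are in m, angles in rad, forces in N, time in s.
With the tool pointing down it reaches from about 0.3 to 0.875 m from the base axis. Payload 4.2 kg.
Tool frame: the origin (TCP) lies midway between the tips of the shut fingers; the grasp point (between the pads) lies env.hold_point_z behind it (env.hold_point_z is the distance from the TCP to the grasp point, in m); z points along the fingers, y is the direction in which the jaws open and shut (so a half turn about z gives the same grasp; the last joint's range is limited). The gripper opens to 85 mm and grips with 20 to 120 N. Pads are 22 mm wide; open, the fingers measure 114 mm over their backs; the gripper's body (76 mm by 85 mm) begins 54 mm behind the grasp point. The pads swing forward as they close: fully open they stand 13 mm farther back than shut.
Start: joints at [1.168, 0.32, 1.565, -0, 1.257, -0.02], TCP at [0.215, 0.533, 0.231] pointing down, gripper open.
Joint ranges: [-3.11, 3.11], [-0.84, 2.01], [0.21, 2.61], [-1.34, 4.49], [0.05, 2.63], [-2.56, 2.56]. Speed limits (rad/s): [2.57, 2.57, 3.14, 3.14, 3.14, 3.14].

### API

Orientations are given as a rotation vector (axis times angle).
In Python, from plant import env gives the robot as it stands.
- The arm moves only by the tool play_rows, never from a script. Its argument "increments" is a list of rows, each an object of numbers: "x", "y", "z": the shift along the tool's x, y, z in m; "ax", "ay", "az": the turn, a rotation vector about the tool's x, y, z in rad; "grip": the finger opening in m, from 0 to 0.0854. In form: [{"x": .., "y": .., "z": .., "ax": .., "ay": .., "az": .., "grip": ..}, ...]. A call has exactly 8 rows; each row is the pose to reach, as a shift and turn from the pose commanded when the call began, along the tool's axes at that moment; what a row does not reach only later rows make up. A row lasts 1/12 s, in which the tool goes at most 41.7 mm and 7.16 degrees, less where a joint would pass 70% of its speed; a pose out of reach is approached as far as the arm can. A call with a gripper value outside its range is refused whole. The fingers move at their own pace and stop on an object; the grip force is fixed at half the most. Time passes only in rows, so rows that repeat a pose let the fingers close, or fill a call up. It gives the time, the measured TCP pose, the force and the opening at its end, in the units of the state.
- env.sense(): the state, without advancing time (a new reading comes with each control period).
- env.camera(name): name is "scene" or "side" or "wrist"; returns (picture, depth): 384x512x3 uint8, red, green, blue; 384x512 float32, m along the optical axis (not along the pixel's ray), 0 where there is no reading.
- env.get_calibration(name): a dict with "camera_matrix" (3x3 intrinsics, pixels), "world_from_camera" (4x4, takes a point from camera to world coordinates); the wrist camera has in their place "T_tool_cam" (4x4, takes a point from camera to tool coordinates, whose origin is the TCP and whose axes are the flange's). Camera axes: x right, y down, z forward; pixel columns grow to the right and rows downward; lengths in m; the calibration is good to about 2 mm. The wrist camera is an equidistant fisheye: a pixel r from the principal point sees the ray r / f radians off the axis. A picture is of the moment at which its call begins: read the wrist's pose just before it. get_calibration takes no time and is no camera call.
- env.close_job(): hands the job in, once; it reports no verdict.
The state is a dict: "time_s": time; "joints": joint angles; "dq": joint speeds; "joint_torque": joint torques, N m; "tool_pos": TCP position; "orientation": TCP orientation; "contact_force": force on the tool from outside, world axes, zero at the start; "moment": the same for the moment, N m; "grip_width": finger opening in m.
Only numpy, scipy, OpenCV 4.12 (cv2) and the standard library are available. Lean on these libraries where they do the work, as an engineer would, in place of code of your own. Each camera call takes 0.05 s, during which the arm holds its last target. There are 200 camera calls.

### The job

The clevis pin of the little pull-test stand has worked loose: push it gently back until its brass head sits fully home against the blue cheek. Then take the orange-gripped hairpin clip out of its blue stand and slide its straight leg down through the cross hole at the far end of the pin until the sprung leg has snapped round the shank and the clip is fully down, then let go of it. Feel your way and never push on the pin or the clip with more than about 20 N, and leave the loose parts nearby where they are.

Things in the scene. Friction and masses are not known exactly. Their poses are not given: they have to be found in the camera images.
- clevis: pull-test stand, fixed: grey base 116 x 56 mm, two blue cheeks 36 mm wide (87 mm high) with brass bushes, outer faces 18.5 mm to each side of the middle; behind them an aluminium block 89 mm high. Origin on the work surface under the middle of the pin's bore, z up. The pin lies along y, 75 mm up: head on the +y side, cross-drilled end on the -y side
- pin (a joint): how far the pin is drawn out towards +y of the clevis, m: 0 = fully home (head against the bush, a firm stop); starts 0.015 to 0.024. It slides stiffly (about 3 N) and stays where it is left. While drawn out, the cross hole is hidden in the bore
- pin_head (a point): top of the low dome on the outer face of the pin's brass head (disc of 30 mm diameter, 8 mm thick), on the pin's axis; axes as the clevis, +y points out of the head
- pin_hole (a point): centre of the cross hole, on the axis of the steel shank (18 mm diameter); axes as the clevis. The hole is 7 mm wide, goes right across through the shank, its mouths barely broken (0.5 to 1 mm). When the pin is home it lies 28 mm to -y of the clevis's middle; the pin ends 11 mm beyond
- pin_top (a point): point 9 mm above pin_hole. The shank turns easily in its bore and is weighted off centre, so the hole tips over to +x or to -x (clevis), mostly by 0.58 rad (a stop), rarely near upright; which is not measured nor shown by these axes. Its upper mouth lies up to 4.9 mm to either side of this point and 1.5 mm lower. A leg that has entered a few mm, moved back to the middle, turns the shank with it
- clip_stand: blue block 64 x 44 mm, 50 mm high, fixed, with a slot along its x axis in which the clip's legs hang, the orange grip resting on the top. Origin on the work surface below the clip's straight leg; z up
- clip_grip (a point): middle of the clip's orange grip, where to hold it: 34 mm along x, 14 mm thick along y (close the fingers along y), 54 mm high; its flat underside 27 mm below, a steel loop on top to 43 mm above. z up away from the leg tips, x from the straight leg to the sprung leg, y across the flat (to lie along the pin)
- clip_tip (a point): end of the straight leg (5 mm wire, cut square, edge just broken); axes as clip_grip, from which it lies 71.5 mm down and 7 mm to -x. The sprung leg hangs beside it in the x-z plane; its flared end is 12 mm higher than this tip. Its narrow throat must be forced down over the shank (about 4 to 15 N) and then closes under it
- clip_bay (a point): point on the straight leg's axis, 37 mm below and 7 mm to -x of clip_grip, axes as clip_grip. With the clip fully home it lies at the centre of the cross hole, the grip's underside about 1 mm above the shank (a firm stop if pressed farther). The clip may go in either way round (sprung leg to +x or -x of the clevis)
- clip_leg (a joint): how far the sprung leg is spread, rad: 0 = relaxed, about 0.13 as the throat passes the shank, near 0 again when it has snapped shut round it. Once let go, a clip that is home may tip sideways together with the shank; that is all right
- cap_blue: bystander: blue capacitor standing, 22 mm diameter, 41 mm high, origin under its middle
- relay_orange: bystander: orange relay, 28 x 30 x 36 mm high, origin under its middle
- heatsink: bystander: finned aluminium heatsink, 50 x 42 x 23 mm high, origin under its middle
There are look-alikes about, which are no part of the job. Of the things that look like the part that bears clip_grip, the middle-sized one is meant.

How it is judged:
By the outcome, as a careful person would: the job done as asked, in the order asked, and still so for the second after the job is handed in, with the robot touching nothing.
It also fails if it takes over 64 s, if anything falls off the work surface, if the arm or the gripper's body presses on something with over 40 N, if the wrist force passes 120 N, or if a joint passes its speed limit or range.

## Working session

There is one attempt and no reset: what is moved stays moved. The work goes in short steps, Python scripts to look and compute and a tool call to move; the robot and the scene stay as the last step left them, time stands still between calls to the robot, and variables do not carry over. Pictures are saved under pics/ and viewed, about 8 in all and at most 12, crops included, and the job is handed in when it is done.

Besides the shell and the picture viewer there is one more tool, called after "Emit:" as name(argument=value, ...) on one line, values as JSON. play_rows: Moves the arm, as the interface text tells. Its arguments: {"type":"object","properties":{"increments":{"type":"array"}},"required":["increments"]}

```bash
mkdir -p pics; ls
python3 - <<'E'
from plant import env
import cv2,numpy as np
s=env.sense();print({k:np.round(v,3) for k,v in s.items()},env.hold_point_z)
ims=[]
for n in("scene","side"):
    p,d=env.camera(n);c=env.get_calibration(n);np.savez(f"{n}.npz",p=p,d=d,K=c["camera_matrix"],T=c["world_from_camera"])
    print(n,np.round(c["camera_matrix"],1).tolist(),np.round(c["world_from_camera"],3).tolist())
    cv2.imwrite(f"pics/{n}0.png",cv2.resize(p[:,:,::-1],(800,600),interpolation=cv2.INTER_CUBIC))
E
```

```text
pics
{'time_s': np.float64(0.0), 'joints': array([ 1.168,  0.32 ,  1.566, -0.   ,  1.257, -0.02 ]), 'dq': array([-0.   , -0.   , -0.001, -0.   , -0.   , -0.001]), 'joint_torque': array([-0.0000e+00, -4.1552e+01, -2.3416e+01,  0.0000e+00,  8.0000e-03,
        0.0000e+00]), 'tool_pos': array([0.215, 0.533, 0.23 ]), 'orientation': array([-5.980e-01, -3.084e+00,  3.000e-03]), 'contact_force': array([-0.625, -0.077, -0.373]), 'moment': array([-0.014,  0.024, -0.002]), 'grip_width': np.float64(0.085)} 0.0187
scene [[452.5, 0.0, 257.6], [0.0, 452.5, 196.8], [0.0, 0.0, 1.0]] [[0.739, -0.445, 0.505, 0.027], [-0.673, -0.491, 0.553, -0.292], [0.002, -0.749, -0.662, 0.757], [0.0, 0.0, 0.0, 1.0]]
side [[389.8, 0.0, 250.6], [0.0, 389.8, 190.5], [0.0, 0.0, 1.0]] [[0.866, -0.232, 0.444, 0.145], [-0.501, -0.4, 0.768, -0.385], [-0.001, -0.887, -0.462, 0.464], [0.0, 0.0, 0.0, 1.0]]
```

View pics/scene0.png

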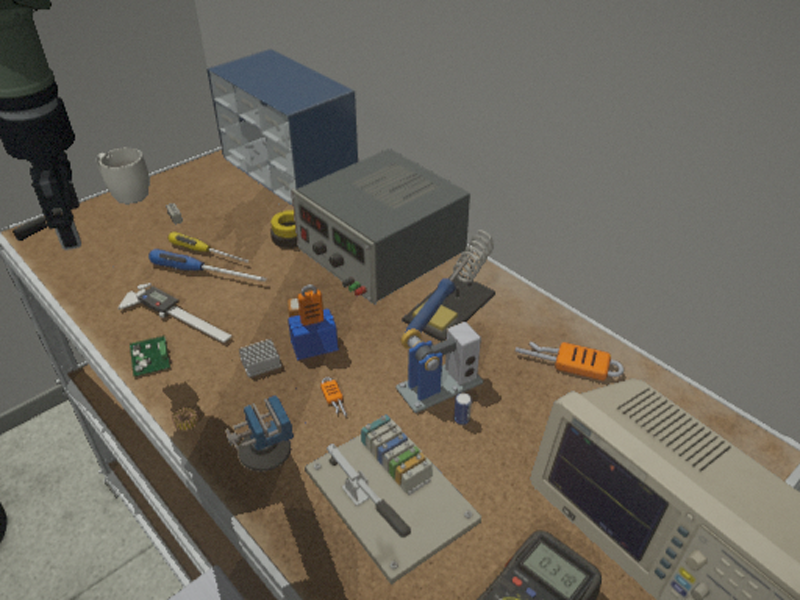

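View pics/side0.png

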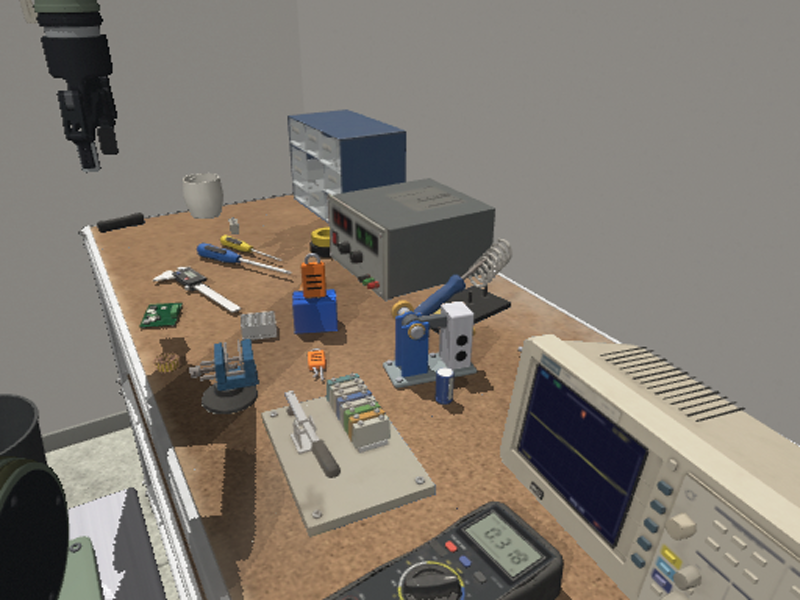

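The scene picture shows the clevis stand at (425,365), the clip in its blue stand at (313,325), and the soldering iron behind the clevis. Smaller and larger clips lie at (333,390) and (585,360). Next I'll measure with the depth images.

```bash
cat > h.py <<'E'
import numpy as np,cv2
def cloud(n):
    z=np.load(n+".npz");p,d,K,T=z["p"],z["d"],z["K"],z["T"]
    v,u=np.mgrid[:384,:512]
    P=np.stack([(u-K[0,2])/K[0,0]*d,(v-K[1,2])/K[1,1]*d,d],-1)@T[:3,:3].T+T[:3,3]
    P[d==0]=np.nan
    return p,P
E
python3 - <<'E'
from h import *
S=1.0 # mm/px
x0,y0=.35,-.15
H,W=500,600
top=np.full((H,W,3),90,np.uint8);zb=np.full((H,W),-1.)
for n in("scene","side"):
    p,P=cloud(n)
    hsv=cv2.cvtColor(p,cv2.COLOR_RGB2HSV)
    ok=np.isfinite(P[...,0])&(P[...,2]>-.02)
    Q=P[ok];C=p[ok]
    r=np.round((x0+.5-Q[:,0])*1000).astype(int);c=np.round((y0+.6-Q[:,1])*1000).astype(int)
    for a,b,z,k in zip(r,c,Q[:,2],C):
        if 0<=a<H-1 and 0<=b<W-1 and z>zb[a,b]: zb[a:a+2,b:b+2]=z;top[a:a+2,b:b+2]=k[::-1]
    for nm,lo,hi,zz in(("orange",(5,170,90),(18,255,255),(.03,.2)),("blue",(105,120,50),(125,255,255),(.01,.11)),("brass",(18,80,60),(30,255,255),(.05,.1))):
        m=(cv2.inRange(hsv,lo,hi)>0)&ok&(P[...,2]>zz[0])&(P[...,2]<zz[1])
        k,l,st,ce=cv2.connectedComponentsWithStats(m.astype(np.uint8))
        for i in range(1,k):
            if st[i,4]>25:
                q=P[l==i];print(n,nm,st[i,4],np.round(ce[i]),np.round(np.median(q,0),3),np.round(np.percentile(q,3,0),3),np.round(np.percentile(q,97,0),3))
cv2.imwrite("pics/top.png",top)
z=np.load("scene.npz")["p"];a=cv2.resize(z[170:270,170:320,::-1],(800,533),interpolation=cv2.INTER_CUBIC)
cv2.imwrite("pics/crop.png",a)
E
```

```text
scene orange 226 [199. 196.] [0.445 0.363 0.087] [0.431 0.356 0.054] [0.459 0.372 0.104]
scene blue 124 [111. 167.] [0.381 0.676 0.017] [0.36  0.64  0.011] [0.408 0.716 0.026]
scene blue 519 [200. 213.] [0.438 0.353 0.043] [0.412 0.337 0.012] [0.473 0.388 0.051]
scene blue 29 [268. 222.] [0.501 0.198 0.082] [0.49  0.193 0.077] [0.52  0.202 0.088]
scene blue 31 [274. 229.] [0.499 0.174 0.083] [0.486 0.169 0.079] [0.518 0.177 0.086]
scene brass 69 [261. 215.] [0.505 0.222 0.083] [0.498 0.217 0.067] [0.523 0.229 0.089]
scene brass 51 [439. 368.] [ 0.471 -0.224  0.097] [ 0.468 -0.232  0.092] [ 0.473 -0.215  0.1  ]
side orange 263 [201. 178.] [0.446 0.361 0.082] [0.432 0.356 0.053] [0.46  0.369 0.103]
side blue 120 [139. 162.] [0.385 0.668 0.018] [0.36  0.638 0.011] [0.41  0.714 0.025]
side blue 144 [284. 190.] [0.619 0.273 0.048] [0.537 0.216 0.031] [0.65  0.281 0.076]
side blue 541 [201. 198.] [0.44  0.351 0.037] [0.414 0.337 0.012] [0.472 0.38  0.05 ]
side blue 558 [263. 223.] [0.496 0.173 0.045] [0.485 0.167 0.012] [0.517 0.201 0.084]
side blue 48 [281. 247.] [0.501 0.113 0.027] [0.499 0.111 0.011] [0.503 0.118 0.039]
side brass 67 [256. 196.] [0.509 0.222 0.084] [0.499 0.218 0.072] [0.523 0.227 0.089]
side brass 26 [265. 210.] [0.495 0.17  0.081] [0.49  0.168 0.067] [0.51  0.172 0.085]
side brass 101 [429. 356.] [ 0.471 -0.223  0.097] [ 0.468 -0.231  0.091] [ 0.473 -0.215  0.1  ]
```

View pics/top.png

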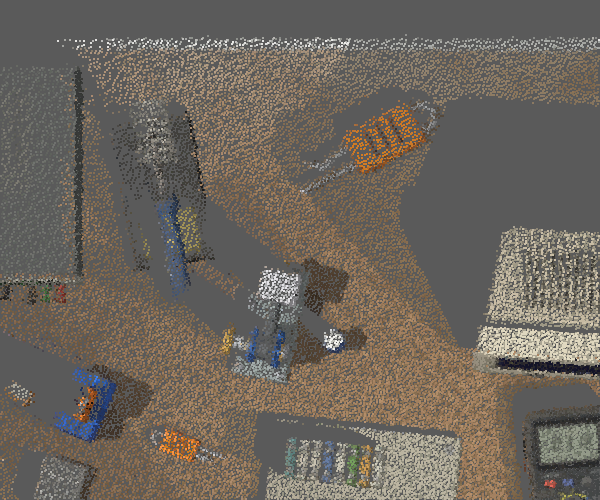

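View pics/crop.png

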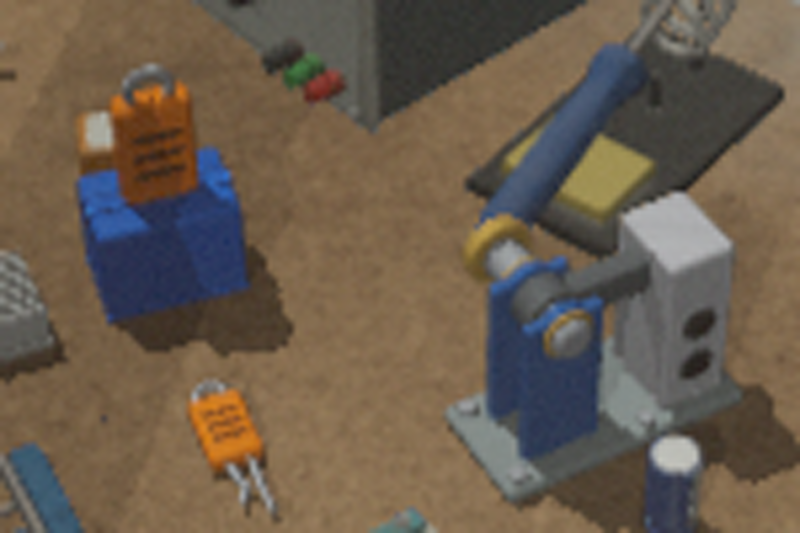

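The pictures show the pin's head drawn out towards the iron handle. The clevis is yawed about -14° and the clip stand about -17°. The relay stands behind the clip stand and the capacitor beside the clevis. I'll fit the faces next.

Run:
```python
from h import *
def fit(q,vert=True):
    # vertical plane: fit line in xy robustly
    q=q.astype(np.float32)
    vx,vy,cx,cy=cv2.fitLine(q[:,:2],cv2.DIST_HUBER,0,.001,.001).ravel()
    r=(q[:,:2]-[cx,cy])@[-vy,vx]
    return np.degrees(np.arctan2(vy,vx)),round(float(cx),4),round(float(cy),4),round(float(np.std(r))*1e3,1)
A=[]
for n in("scene","side"):
    p,P=cloud(n);hsv=cv2.cvtColor(p,cv2.COLOR_RGB2HSV);ok=np.isfinite(P[...,0])
    X,Y,Z=np.moveaxis(P,-1,0)
    blue=(cv2.inRange(hsv,(100,100,30),(128,255,255))>0)&ok
    m=blue&(abs(X-.5)<.03)&(Y<.18)&(Y>.155)&(Z>.015)&(Z<.08);print(n,"cheek -y",m.sum(),fit(P[m]),'top z',np.percentile(P[blue&(abs(X-.5)<.03)&(Y>.155)&(Y<.21)][:,2],98))
    or_=(cv2.inRange(hsv,(4,150,70),(19,255,255))>0)&ok&(abs(X-.445)<.03)&(abs(Y-.36)<.025)&(Z>.053)&(Z<.1)
    print(n,"grip",or_.sum(),fit(P[or_]),"zmax",np.percentile(P[or_][:,2],[2,98]))
    m=blue&(abs(X-.44)<.06)&(abs(Y-.355)<.05)&(Z<.044)&(Z>.006)
    print(n,"stand",m.sum());A.append(P[m])
    mt=blue&(abs(X-.44)<.06)&(abs(Y-.355)<.06)&(Z>.046)&(Z<.056);print(" top rect",cv2.minAreaRect((P[mt][:,:2]*1000).astype(np.float32)))
    # alu block top
    mb=ok&(Z>.083)&(Z<.096)&(hsv[...,1]<50)&(X>.535)&(abs(Y-.17)<.05);print(" block top",mb.sum(),cv2.minAreaRect((P[mb][:,:2]*1000).astype(np.float32)),P[mb].mean(0))
    br=(cv2.inRange(hsv,(18,70,50),(30,255,255))>0)&ok&(abs(X-.51)<.03)&(abs(Y-.222)<.02)&(Z>.05)&(Z<.1)
    print(" brass",np.round(P[br].min(0),3),np.round(P[br].max(0),3))
    st=ok&(hsv[...,1]<90)&(abs(X-.5)<.025)&(Y<.17)&(Y>.13)&(Z>.064)&(Z<.088);print(" pinend",st.sum(),np.round(np.median(P[st],0),3))
    ib=ok&(abs(X-.57)<.03)&(abs(Y-.265)<.03)&(Z>.01);print(" iron",np.round(np.percentile(P[ib],[2,98],axis=0),3))
    bs=ok&(Z>.004)&(Z<.014)&(hsv[...,1]<75)&(X>.45)&(X<.62)&(Y>.12)&(Y<.23);print(" base",bs.sum(),cv2.minAreaRect((P[bs][:,:2]*1000).astype(np.float32)))
```

```text
scene cheek -y 222 (np.float32(-12.527647), 0.4989, 0.1717, 1.3) top z 0.08622515022793872
scene grip 203 (np.float32(-21.345001), 0.4447, 0.3618, 1.6) zmax [0.0543134  0.09932131]
scene stand 330
 top rect ((445.89837646484375, 366.8196105957031), (45.742183685302734, 62.64223861694336), 67.16943359375)
 block top 378 ((700.8067016601562, 171.95858764648438), (99.56184387207031, 324.3146057128906), 89.33435821533203) [0.68431297 0.17004664 0.08833501]
 brass [0.497 0.202 0.061] [0.527 0.231 0.09 ]
 pinend 49 [0.5   0.166 0.078]
 iron [[0.557 0.244 0.01 ]
 [0.6   0.282 0.049]]
 base 499 ((524.7861328125, 162.2703094482422), (93.50513458251953, 115.78168487548828), 76.74225616455078)
side cheek -y 390 (np.float32(-13.169997), 0.4993, 0.1721, 1.2) top z 0.08487993819406675
side grip 243 (np.float32(-21.07616), 0.4433, 0.3626, 1.6) zmax [0.05409756 0.09901087]
side stand 399
 top rect ((446.2704772949219, 366.4667663574219), (43.001007080078125, 63.04540252685547), 68.27333068847656)
 block top 356 ((699.222412109375, 166.30882263183594), (326.6228942871094, 99.08818817138672), 1.2416597604751587) [0.71015679 0.16977122 0.08833078]
 brass [0.498 0.206 0.067] [0.528 0.23  0.09 ]
 pinend 65 [0.5   0.165 0.076]
 iron [[0.567 0.265 0.028]
 [0.599 0.284 0.048]]
 base 444 ((528.3872680664062, 179.95448303222656), (55.30161666870117, 114.24303436279297), 77.80406951904297)
```

```bash
cat >> h.py <<'E'
from scipy.spatial.transform import Rotation as Rot
O=np.array([.5054,.1895]);YAW=np.radians(-12.7)
def cl(x,y,o=None,yaw=None):
    o=O if o is None else o; yaw=YAW if yaw is None else yaw
    return np.array(o)+[x*np.cos(yaw)-y*np.sin(yaw),x*np.sin(yaw)+y*np.cos(yaw)]
def go(env,pos,yaw):
    "delta to TCP pos, tool down, tool y at world angle yaw+90deg"
    s=env.sense();R=Rot.from_rotvec(s["orientation"])
    c,q=np.cos(yaw),np.sin(yaw)
    Rt=Rot.from_matrix(np.array([[-c,-q,0],[-q,c,0],[0,0,-1]]))
    d=R.inv().apply(np.array(pos)-s["tool_pos"])
    print("delta",np.round(d*1000,1),"rot",np.round((R.inv()*Rt).as_rotvec(),4))
def st(env):
    s=env.sense();print("t",round(float(s["time_s"]),2),"pos",np.round(s["tool_pos"]*1e3,1),"F",np.round(s["contact_force"],1),"M",np.round(s["moment"],2),"w",round(float(s["grip_width"])*1e3,1))
E
python3 - <<'E'
from h import *
from plant import env
go(env,[*cl(0,.085),.20],YAW)
c=env.get_calibration("wrist");print(c)
E
```

```text
delta [-384.4 -126.1   30.7] rot [-0.0016 -0.0002 -0.1612]
{'camera_matrix': array([[297.31863964,   0.        , 256.08649228],
       [  0.        , 297.31863964, 193.71625058],
       [  0.        ,   0.        ,   1.        ]]), 'T_tool_cam': array([[-1.02403626e-03, -9.46547632e-01, -3.22562447e-01,
         8.30076889e-02],
       [ 9.99999457e-01, -9.07005117e-04, -5.13116644e-04,
         5.25399945e-04],
       [ 1.93123554e-04, -3.22562797e-01,  9.46548047e-01,
        -1.43101380e-01],
       [ 0.00000000e+00,  0.00000000e+00,  0.00000000e+00,
         1.00000000e+00]])}
```

Emit:
play_rows(increments=[{"x":-0.04,"y":-0.013,"z":0,"az":-0.05},{"x":-0.08,"y":-0.026,"z":0,"az":-0.1,"grip":0.0},{"x":-0.12,"y":-0.039,"z":0,"az":-0.161,"grip":0.0},{"x":-0.16,"y":-0.052,"z":0.005,"az":-0.161,"grip":0.0},{"x":-0.2,"y":-0.065,"z":0.01,"az":-0.161,"grip":0.0},{"x":-0.24,"y":-0.078,"z":0.015,"az":-0.161,"grip":0.0},{"x":-0.28,"y":-0.092,"z":0.02,"az":-0.161,"grip":0.0},{"x":-0.32,"y":-0.105,"z":0.03,"az":-0.161,"grip":0.0}])

```text
validation failed for argument at $.in...
```

```bash
cat >> h.py <<'E'
def wrist(env,name):
    s=env.sense();p,d=env.camera("wrist");c=env.get_calibration("wrist");K=c["camera_matrix"]
    R=Rot.from_rotvec(s["orientation"]).as_matrix()
    v,u=np.mgrid[:384,:512];a=(u-K[0,2])/K[0,0];b=(v-K[1,2])/K[1,1];th=np.hypot(a,b)
    k=np.tan(np.minimum(th,1.5))/np.maximum(th,1e-9)
    P=np.stack([a*k*d,b*k*d,d],-1)@c["T_tool_cam"][:3,:3].T+c["T_tool_cam"][:3,3]
    P=P@R.T+s["tool_pos"];P[d==0]=np.nan
    cv2.imwrite(f"pics/{name}.png",cv2.resize(p[:,:,::-1],(800,600),interpolation=cv2.INTER_CUBIC))
    np.savez(f"{name}.npz",p=p,d=d,P=P);return p,P
def wpix(env,X):
    "world point -> wrist pixel"
    s=env.sense();c=env.get_calibration("wrist");K=c["camera_matrix"];R=Rot.from_rotvec(s["orientation"]).as_matrix()
    q=np.linalg.inv(c["T_tool_cam"])@np.r_[R.T@(np.array(X)-s["tool_pos"]),1]
    r=np.hypot(q[0],q[1]);th=np.arctan2(r,q[2]);return np.array([K[0,2]+K[0,0]*th*q[0]/r,K[1,2]+K[0,0]*th*q[1]/r])
E
python3 - <<'E'
from h import *
from plant import env
st(env);go(env,[*cl(0,.085),.20],YAW)
p,P=wrist(env,"w1")
E
```

```text
t 0.1 pos [214.6 533.  230.6] F [ 0.8 -0.4 -0.4] M [-0.01 -0.05 -0.03] w 85.5
delta [-384.4 -126.1   30.7] rot [-0.0016 -0.0002 -0.1612]
```

View pics/w1.png

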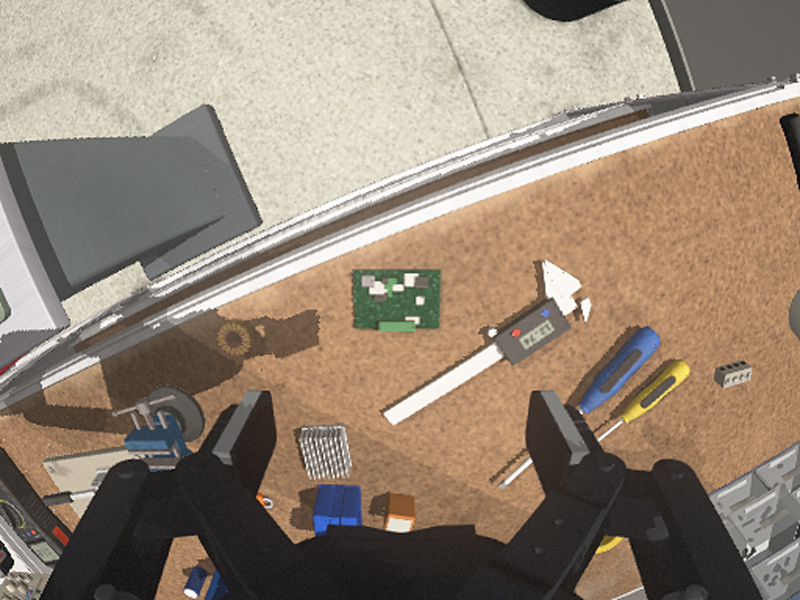

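The call was refused, most likely because every row needs all its keys. The wrist view works: it shows the fingers at (245,430) and (560,430), with the blue clip stand at (338,508).

Emit:
play_rows(increments=[{"x":-0.04,"y":-0.013,"z":0,"ax":0,"ay":0,"az":-0.05,"grip":0.0},{"x":-0.08,"y":-0.026,"z":0,"ax":0,"ay":0,"az":-0.1,"grip":0.0},{"x":-0.12,"y":-0.039,"z":0,"ax":0,"ay":0,"az":-0.161,"grip":0.0},{"x":-0.16,"y":-0.052,"z":0.005,"ax":0,"ay":0,"az":-0.161,"grip":0.0},{"x":-0.2,"y":-0.065,"z":0.01,"ax":0,"ay":0,"az":-0.161,"grip":0.0},{"x":-0.24,"y":-0.078,"z":0.015,"ax":0,"ay":0,"az":-0.161,"grip":0.0},{"x":-0.28,"y":-0.092,"z":0.02,"ax":0,"ay":0,"az":-0.161,"grip":0.0},{"x":-0.32,"y":-0.105,"z":0.03,"ax":0,"ay":0,"az":-0.161,"grip":0.0}])

```text
time_s: 0.82
tool_pos: [0.4696, 0.3186, 0.2029]
orientation: [0.348, 3.121, 0.002]
contact_force: [0.1, 1.3, 0.1]
grip_width: -0.0001
```

Run:
```python
from h import *
from plant import env
st(env);go(env,[*cl(0,.085),.20],YAW)
p,P=wrist(env,"w2");hsv=cv2.cvtColor(p,cv2.COLOR_RGB2HSV)
X,Y,Z=np.moveaxis(P,-1,0);rel=np.stack([X-O[0],Y-O[1]],-1)
c,s=np.cos(YAW),np.sin(YAW);U=rel[...,0]*c+rel[...,1]*s;V=-rel[...,0]*s+rel[...,1]*c
ok=np.isfinite(X)
for nm,m in(("blue",(cv2.inRange(hsv,(100,100,30),(128,255,255))>0)&(Z>.078)),("brass",(cv2.inRange(hsv,(16,70,50),(32,255,255))>0)&(Z>.055)),("grey",(hsv[...,1]<60)&(hsv[...,2]>60)&(Z>.055)&(Z<.088)&(V<0))):
    m=m&ok&(abs(U)<.03)&(abs(V)<.07);
    if m.sum()>5:print(nm,m.sum(),"U",np.round(np.percentile(U[m],[2,50,98])*1e3,1),"V",np.round(np.percentile(V[m],[2,50,98])*1e3,1),"Z",np.round(np.percentile(Z[m],[2,50,98])*1e3,1))
```

```text
t 0.82 pos [469.6 318.6 202.9] F [0.1 1.3 0.1] M [0.01 0.   0.03] w -0.1
delta [-63.3 -33.1   3. ] rot [ 0.0011  0.001  -0.0002]
blue 243 U [-17.4  -3.   16. ] V [-16.7   9.4  14.3] Z [80.1 83.9 88. ]
brass 418 U [-14.7  -4.3  11.1] V [-19.4  38.   43. ] Z [71.2 84.1 90.6]
grey 334 U [-11.9  -1.1  28.1] V [-23.3  -5.4  -0.3] Z [72.6 83.6 87.7]
```

View pics/w2.png

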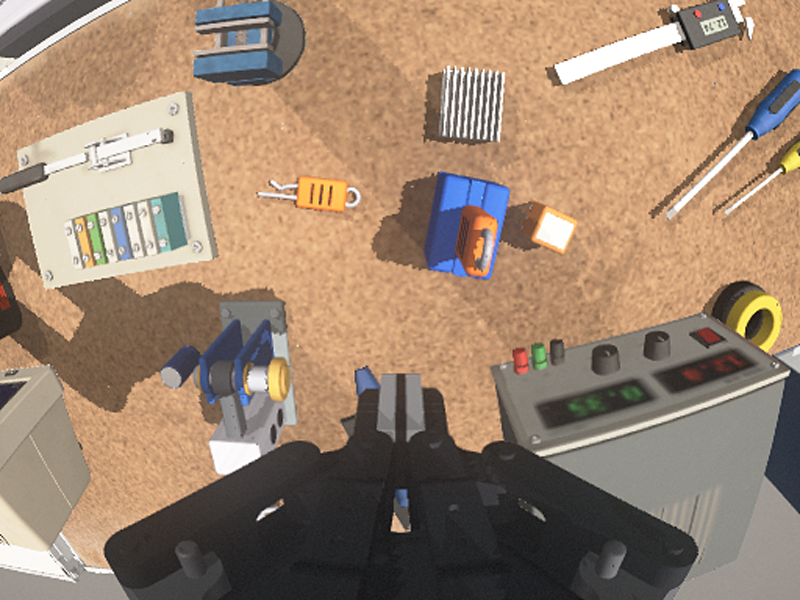

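The pin head is at (270,380) in the wrist view. The clip grip sits at the far (+x) end of its stand at (480,240). Next I'll go down behind the head.

Emit:
play_rows(increments=[{"x":-0.032,"y":-0.02,"z":0,"ax":0,"ay":0,"az":0,"grip":0.0},{"x":-0.063,"y":-0.04,"z":0.02,"ax":0,"ay":0,"az":0,"grip":0.0},{"x":-0.063,"y":-0.04,"z":0.05,"ax":0,"ay":0,"az":0,"grip":0.0},{"x":-0.063,"y":-0.04,"z":0.085,"ax":0,"ay":0,"az":0,"grip":0.0},{"x":-0.063,"y":-0.04,"z":0.115,"ax":0,"ay":0,"az":0,"grip":0.0},{"x":-0.063,"y":-0.04,"z":0.135,"ax":0,"ay":0,"az":0,"grip":0.0},{"x":-0.063,"y":-0.043,"z":0.135,"ax":0,"ay":0,"az":0,"grip":0.0},{"x":-0.063,"y":-0.043,"z":0.135,"ax":0,"ay":0,"az":0,"grip":0.0}])

```text
time_s: 1.53
tool_pos: [0.5192, 0.2637, 0.0667]
orientation: [-0.347, -3.12, 0.003]
contact_force: [0.3, 0.6, 0.6]
grip_width: 0.0
```

Run:
```python
from h import *
from plant import env
st(env);go(env,[*cl(-.0005,.075),.067],YAW)
```

```text
t 1.53 pos [519.2 263.7  66.7] F [0.3 0.6 0.6] M [-0.03  0.01  0.02] w 0.0
delta [-2.3 -0.4 -0.3] rot [-0.002  -0.0023 -0.0002]
```

Emit:
play_rows(increments=[{"x":-0.0025,"y":-0.005,"z":0,"ax":0,"ay":0,"az":0,"grip":0.0},{"x":-0.0025,"y":-0.009,"z":0,"ax":0,"ay":0,"az":0,"grip":0.0},{"x":-0.0025,"y":-0.012,"z":0,"ax":0,"ay":0,"az":0,"grip":0.0},{"x":-0.0025,"y":-0.014,"z":0,"ax":0,"ay":0,"az":0,"grip":0.0},{"x":-0.0025,"y":-0.016,"z":0,"ax":0,"ay":0,"az":0,"grip":0.0},{"x":-0.0025,"y":-0.018,"z":0,"ax":0,"ay":0,"az":0,"grip":0.0},{"x":-0.0025,"y":-0.019,"z":0,"ax":0,"ay":0,"az":0,"grip":0.0},{"x":-0.0025,"y":-0.02,"z":0,"ax":0,"ay":0,"az":0,"grip":0.0}])

```text
time_s: 2.2
tool_pos: [0.5181, 0.2442, 0.0677]
orientation: [0.348, 3.122, 0.0]
contact_force: [-0.3, -0.3, 0.2]
grip_width: -0.0001
```

Run:
```python
from h import *
from plant import env
st(env);go(env,[*cl(-.0005,.055),.067],YAW)
```

```text
t 2.2 pos [518.1 244.2  67.7] F [-0.3 -0.3  0.2] M [ 0.   -0.02  0.02] w -0.1
delta [ 0.9 -1.1  0.7] rot [ 0.0003  0.0002 -0.0002]
```

Emit:
play_rows(increments=[{"x":0,"y":-0.0015,"z":0,"ax":0,"ay":0,"az":0,"grip":0.0},{"x":0,"y":-0.003,"z":0,"ax":0,"ay":0,"az":0,"grip":0.0},{"x":0,"y":-0.0045,"z":0,"ax":0,"ay":0,"az":0,"grip":0.0},{"x":0,"y":-0.006,"z":0,"ax":0,"ay":0,"az":0,"grip":0.0},{"x":0,"y":-0.0075,"z":0,"ax":0,"ay":0,"az":0,"grip":0.0},{"x":0,"y":-0.009,"z":0,"ax":0,"ay":0,"az":0,"grip":0.0},{"x":0,"y":-0.01,"z":0,"ax":0,"ay":0,"az":0,"grip":0.0},{"x":0,"y":-0.011,"z":0,"ax":0,"ay":0,"az":0,"grip":0.0}])

```text
time_s: 2.87
tool_pos: [0.5157, 0.2335, 0.0676]
orientation: [0.348, 3.122, 0.0]
contact_force: [-0.0, 3.3, -1.1]
grip_width: 0.0
```

Emit:
play_rows(increments=[{"x":0,"y":-0.001,"z":0,"ax":0,"ay":0,"az":0,"grip":0.0},{"x":0,"y":-0.002,"z":0,"ax":0,"ay":0,"az":0,"grip":0.0},{"x":0,"y":-0.003,"z":0,"ax":0,"ay":0,"az":0,"grip":0.0},{"x":0,"y":-0.0035,"z":0,"ax":0,"ay":0,"az":0,"grip":0.0},{"x":0,"y":-0.004,"z":0,"ax":0,"ay":0,"az":0,"grip":0.0},{"x":0,"y":-0.0045,"z":0,"ax":0,"ay":0,"az":0,"grip":0.0},{"x":0,"y":-0.005,"z":0,"ax":0,"ay":0,"az":0,"grip":0.0},{"x":0,"y":-0.005,"z":0,"ax":0,"ay":0,"az":0,"grip":0.0}])

```text
time_s: 3.53
tool_pos: [0.5146, 0.2285, 0.0676]
orientation: [0.348, 3.122, -0.0]
contact_force: [1.3, 2.6, -0.3]
grip_width: -0.0001
```

Run:
```python
from h import *
from plant import env
st(env);go(env,[*cl(-.0005,.040),.067],YAW)
```

```text
t 3.53 pos [514.6 228.5  67.6] F [ 1.3  2.6 -0.3] M [ 0.4  -0.1   0.05] w -0.1
delta [ 0.9 -0.1  0.6] rot [-0.      0.0001 -0.0001]
```

Emit:
play_rows(increments=[{"x":0,"y":-0.0005,"z":0,"ax":0,"ay":0,"az":0,"grip":0.0},{"x":0,"y":-0.001,"z":0,"ax":0,"ay":0,"az":0,"grip":0.0},{"x":0,"y":-0.0015,"z":0,"ax":0,"ay":0,"az":0,"grip":0.0},{"x":0,"y":-0.002,"z":0,"ax":0,"ay":0,"az":0,"grip":0.0},{"x":0,"y":-0.002,"z":0,"ax":0,"ay":0,"az":0,"grip":0.0},{"x":0,"y":-0.0025,"z":0,"ax":0,"ay":0,"az":0,"grip":0.0},{"x":0,"y":-0.0025,"z":0,"ax":0,"ay":0,"az":0,"grip":0.0},{"x":0,"y":-0.0025,"z":0,"ax":0,"ay":0,"az":0,"grip":0.0}])

```text
time_s: 4.2
tool_pos: [0.5142, 0.2265, 0.0677]
orientation: [0.348, 3.122, 0.001]
contact_force: [2.1, 4.3, -1.4]
grip_width: 0.0001
```

Emit:
play_rows(increments=[{"x":0,"y":-0.0003,"z":0,"ax":0,"ay":0,"az":0,"grip":0.0},{"x":0,"y":-0.0003,"z":0,"ax":0,"ay":0,"az":0,"grip":0.0},{"x":0,"y":-0.0006,"z":0,"ax":0,"ay":0,"az":0,"grip":0.0},{"x":0,"y":-0.0006,"z":0,"ax":0,"ay":0,"az":0,"grip":0.0},{"x":0,"y":-0.0009,"z":0,"ax":0,"ay":0,"az":0,"grip":0.0},{"x":0,"y":-0.0009,"z":0,"ax":0,"ay":0,"az":0,"grip":0.0},{"x":0,"y":-0.0009,"z":0,"ax":0,"ay":0,"az":0,"grip":0.0},{"x":0,"y":-0.0009,"z":0,"ax":0,"ay":0,"az":0,"grip":0.0}])

```text
time_s: 4.87
tool_pos: [0.5142, 0.2264, 0.0677]
orientation: [0.348, 3.121, 0.003]
contact_force: [1.8, 7.3, -2.1]
grip_width: -0.0002
```

Emit:
play_rows(increments=[{"x":0,"y":-0.0004,"z":0,"ax":0,"ay":0,"az":0,"grip":0.0},{"x":0,"y":-0.0008,"z":0,"ax":0,"ay":0,"az":0,"grip":0.0},{"x":0,"y":-0.0008,"z":0,"ax":0,"ay":0,"az":0,"grip":0.0},{"x":0,"y":-0.0008,"z":0,"ax":0,"ay":0,"az":0,"grip":0.0},{"x":0,"y":-0.0008,"z":0,"ax":0,"ay":0,"az":0,"grip":0.0},{"x":0,"y":-0.0008,"z":0,"ax":0,"ay":0,"az":0,"grip":0.0},{"x":0,"y":-0.0008,"z":0,"ax":0,"ay":0,"az":0,"grip":0.0},{"x":0,"y":-0.0008,"z":0,"ax":0,"ay":0,"az":0,"grip":0.0}])

```text
time_s: 5.53
tool_pos: [0.5142, 0.2263, 0.0677]
orientation: [0.349, 3.121, 0.006]
contact_force: [2.2, 9.2, -1.7]
grip_width: 0.0002
```

Run:
```python
from h import *
from plant import env
st(env)
go(env,[*cl(-.0005,.040),.067],YAW)
z=np.load("w2.npz");p,P=z["p"],z["P"];hsv=cv2.cvtColor(p,cv2.COLOR_RGB2HSV);X,Y,Z=np.moveaxis(P,-1,0);ok=np.isfinite(X)
m=(cv2.inRange(hsv,(4,150,70),(19,255,255))>0)&ok&(abs(X-.45)<.04)&(abs(Y-.365)<.04)
for lo,hi in((.053,.075),(.075,.095),(.095,.12)):
    q=P[m&(Z>lo)&(Z<hi)]
    if len(q)>10: print(lo,len(q),cv2.minAreaRect((q[:,:2]*1000).astype(np.float32)))
b=(cv2.inRange(hsv,(100,100,30),(128,255,255))>0)&ok&(abs(X-.445)<.06)&(abs(Y-.365)<.05)&(Z>.045)&(Z<.055)
print("stand top",b.sum(),cv2.minAreaRect((P[b][:,:2]*1000).astype(np.float32)))
```

```text
t 5.53 pos [514.2 226.3  67.7] F [ 2.2  9.2 -1.7] M [ 1.52 -0.23 -0.01] w 0.2
delta [1.  2.1 0.7] rot [ 0.0036  0.0008 -0.0011]
0.053 26 ((435.67144775390625, 368.5968322753906), (6.128847599029541, 16.438447952270508), 34.35678482055664)
0.075 25 ((442.7905578613281, 364.9154357910156), (7.684313774108887, 30.22750473022461), 48.24669647216797)
0.095 366 ((447.8598327636719, 368.5771789550781), (13.276357650756836, 33.12466049194336), 66.94245910644531)
stand top 1580 ((447.4284973144531, 369.3780212402344), (43.61615753173828, 63.60320281982422), 67.6240234375)
```

The pin is home: it met a firm stop and stayed there under about 9.5 N. I'll back off, rise and go to the clip.

Emit:
play_rows(increments=[{"x":0,"y":0.015,"z":0,"ax":0,"ay":0,"az":0,"grip":0.0},{"x":0,"y":0.03,"z":0,"ax":0,"ay":0,"az":0,"grip":0.0},{"x":0,"y":0.035,"z":-0.02,"ax":0,"ay":0,"az":0,"grip":0.0},{"x":0,"y":0.035,"z":-0.06,"ax":0,"ay":0,"az":0,"grip":0.0},{"x":0,"y":0.035,"z":-0.1,"ax":0,"ay":0,"az":0,"grip":0.0},{"x":0,"y":0.035,"z":-0.13,"ax":0,"ay":0,"az":0,"grip":0.085},{"x":0.01,"y":0.05,"z":-0.13,"ax":0,"ay":0,"az":0.06,"grip":0.085},{"x":0.03,"y":0.08,"z":-0.13,"ax":0,"ay":0,"az":0.12,"grip":0.085}])

```text
time_s: 6.2
tool_pos: [0.504, 0.3081, 0.2005]
orientation: [0.543, 3.089, 0.001]
contact_force: [1.1, 0.4, -1.5]
grip_width: 0.036
```

Run:
```python
from h import *
from plant import env
st(env)
go(env,[.4477,.3685,.15],np.radians(-22.4))
```

```text
t 6.2 pos [504.  308.1 200.5] F [ 1.1  0.4 -1.5] M [0.02 0.02 0.03] w 36.0
delta [73.8 37.5 50.2] rot [0.0017 0.0049 0.0427]
```

Emit:
play_rows(increments=[{"x":0.025,"y":0.013,"z":0,"ax":0,"ay":0,"az":0.043,"grip":0.085},{"x":0.05,"y":0.025,"z":0.01,"ax":0,"ay":0,"az":0.043,"grip":0.085},{"x":0.074,"y":0.0375,"z":0.02,"ax":0,"ay":0,"az":0.043,"grip":0.085},{"x":0.074,"y":0.0375,"z":0.03,"ax":0,"ay":0,"az":0.043,"grip":0.085},{"x":0.074,"y":0.0375,"z":0.04,"ax":0,"ay":0,"az":0.043,"grip":0.085},{"x":0.074,"y":0.0375,"z":0.05,"ax":0,"ay":0,"az":0.043,"grip":0.085},{"x":0.074,"y":0.0375,"z":0.05,"ax":0,"ay":0,"az":0.043,"grip":0.085},{"x":0.074,"y":0.0375,"z":0.05,"ax":0,"ay":0,"az":0.043,"grip":0.085}])

```text
time_s: 6.87
tool_pos: [0.4454, 0.3684, 0.1469]
orientation: [-0.603, -3.083, 0.002]
contact_force: [-0.3, -0.7, 0.3]
grip_width: 0.085
```

Run:
```python
from h import *
from plant import env
st(env)
p,P=wrist(env,"w3");hsv=cv2.cvtColor(p,cv2.COLOR_RGB2HSV);X,Y,Z=np.moveaxis(P,-1,0);ok=np.isfinite(X)
m=(cv2.inRange(hsv,(4,150,70),(19,255,255))>0)&ok&(abs(X-.45)<.04)&(abs(Y-.365)<.04)
q=P[m&(Z>.1)&(Z<.108)];print(len(q),cv2.minAreaRect((q[:,:2]*1000).astype(np.float32)),q[:,2].mean())
b=(cv2.inRange(hsv,(100,100,30),(128,255,255))>0)&ok&(abs(X-.445)<.06)&(abs(Y-.365)<.05)&(Z>.045)&(Z<.055)
print("stand top",b.sum(),cv2.minAreaRect((P[b][:,:2]*1000).astype(np.float32)))
l=(hsv[...,1]<80)&ok&(abs(X-.45)<.03)&(abs(Y-.365)<.03)&(Z>.107)&(Z<.125);print("loop",l.sum(),cv2.minAreaRect((P[l][:,:2]*1000).astype(np.float32)) if l.sum() else 0)
go(env,[.4477,.3685,.0633],np.radians(-22.4))
```

```text
t 6.87 pos [445.4 368.4 146.9] F [-0.3 -0.7  0.3] M [-0.02 -0.02  0.02] w 85.0
544 ((447.19476318359375, 369.14788818359375), (13.036230087280273, 32.645362854003906), 68.8736572265625) 0.1034006133949453
stand top 2498 ((447.0008239746094, 369.85028076171875), (43.35801696777344, 63.8726692199707), 67.51107025146484)
loop 214 ((446.49176025390625, 369.6161193847656), (3.9342305660247803, 19.45993423461914), 68.06170654296875)
delta [-1.9  0.6 84.2] rot [-0.0003  0.0002  0.0048]
```

View pics/w3.png

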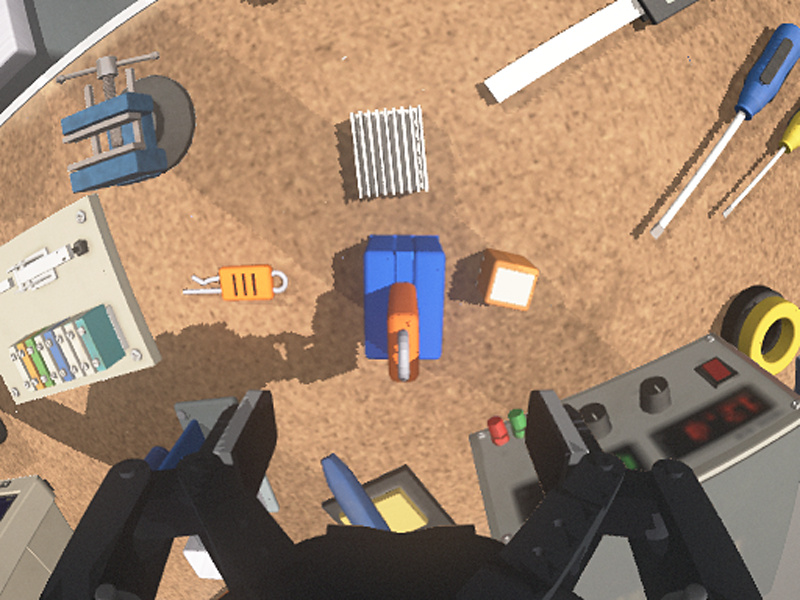

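The grip at (402,340) lies midway between the open fingers, so I can go down and grip.

Emit:
play_rows(increments=[{"x":-0.0015,"y":0.001,"z":0.015,"ax":0,"ay":0,"az":0.002,"grip":0.085},{"x":-0.0015,"y":0.001,"z":0.035,"ax":0,"ay":0,"az":0.002,"grip":0.085},{"x":-0.0015,"y":0.001,"z":0.055,"ax":0,"ay":0,"az":0.002,"grip":0.085},{"x":-0.0015,"y":0.001,"z":0.075,"ax":0,"ay":0,"az":0.002,"grip":0.085},{"x":-0.0015,"y":0.001,"z":0.084,"ax":0,"ay":0,"az":0.002,"grip":0.085},{"x":-0.0015,"y":0.001,"z":0.084,"ax":0,"ay":0,"az":0.002,"grip":0.045},{"x":-0.0015,"y":0.001,"z":0.084,"ax":0,"ay":0,"az":0.002,"grip":0.03},{"x":-0.0015,"y":0.001,"z":0.084,"ax":0,"ay":0,"az":0.002,"grip":0.02}])

```text
time_s: 7.58
tool_pos: [0.4477, 0.3702, 0.065]
orientation: [0.604, 3.081, 0.003]
contact_force: [0.1, -0.4, 0.7]
grip_width: 0.0507
```

Emit:
play_rows(increments=[{"x":0,"y":0,"z":0,"ax":0,"ay":0,"az":0,"grip":0.016},{"x":0,"y":0,"z":0,"ax":0,"ay":0,"az":0,"grip":0.014},{"x":0,"y":0,"z":0,"ax":0,"ay":0,"az":0,"grip":0.01},{"x":0,"y":0,"z":0,"ax":0,"ay":0,"az":0,"grip":0.0},{"x":0,"y":0,"z":0,"ax":0,"ay":0,"az":0,"grip":0.0},{"x":0,"y":0,"z":0,"ax":0,"ay":0,"az":0,"grip":0.0},{"x":0,"y":0,"z":0,"ax":0,"ay":0,"az":0,"grip":0.0},{"x":0,"y":0,"z":0,"ax":0,"ay":0,"az":0,"grip":0.0}])

```text
time_s: 8.25
tool_pos: [0.4471, 0.37, 0.0646]
orientation: [0.604, 3.082, 0.002]
contact_force: [-0.5, -0.4, 6.5]
grip_width: 0.0132
```

Emit:
play_rows(increments=[{"x":0,"y":0,"z":-0.005,"ax":0,"ay":0,"az":0,"grip":0.0},{"x":0,"y":0,"z":-0.015,"ax":0,"ay":0,"az":0,"grip":0.0},{"x":0,"y":0,"z":-0.035,"ax":0,"ay":0,"az":0,"grip":0.0},{"x":0,"y":0,"z":-0.06,"ax":0,"ay":0,"az":0,"grip":0.0},{"x":0,"y":0,"z":-0.085,"ax":0,"ay":0,"az":0,"grip":0.0},{"x":0,"y":0,"z":-0.11,"ax":0,"ay":0,"az":0,"grip":0.0},{"x":0,"y":0,"z":-0.125,"ax":0,"ay":0,"az":0,"grip":0.0},{"x":0,"y":0,"z":-0.13,"ax":0,"ay":0,"az":0,"grip":0.0}])

```text
time_s: 8.92
tool_pos: [0.4477, 0.3705, 0.1972]
orientation: [0.603, 3.079, 0.007]
contact_force: [0.5, -0.2, -0.7]
grip_width: 0.0133
```

Run:
```python
from h import *
from plant import env
st(env)
go(env,[*cl(-.06,-.028),.195],YAW)
go(env,[*cl(0,-.028),.195],YAW)
```

```text
t 8.92 pos [447.7 370.5 197.2] F [ 0.5 -0.2 -0.7] M [-0.01 -0.01  0.01] w 13.3
delta [ -67.2 -183.4    1.4] rot [ 0.005   0.0033 -0.165 ]
delta [-126.3 -173.5    1.7] rot [ 0.005   0.0033 -0.165 ]
```

Emit:
play_rows(increments=[{"x":-0.025,"y":-0.03,"z":0.0,"ax":0,"ay":0,"az":-0.05,"grip":0.0},{"x":-0.05,"y":-0.06,"z":0.0,"ax":0,"ay":0,"az":-0.1,"grip":0.0},{"x":-0.07,"y":-0.09,"z":0.0,"ax":0,"ay":0,"az":-0.165,"grip":0.0},{"x":-0.09,"y":-0.12,"z":0.0,"ax":0,"ay":0,"az":-0.165,"grip":0.0},{"x":-0.11,"y":-0.148,"z":0.0,"ax":0,"ay":0,"az":-0.165,"grip":0.0},{"x":-0.121,"y":-0.168,"z":0.0,"ax":0,"ay":0,"az":-0.165,"grip":0.0},{"x":-0.126,"y":-0.1735,"z":0.0,"ax":0,"ay":0,"az":-0.165,"grip":0.0},{"x":-0.126,"y":-0.1735,"z":0.0,"ax":0,"ay":0,"az":-0.165,"grip":0.0}])

```text
time_s: 9.58
tool_pos: [0.4979, 0.16, 0.1931]
orientation: [-0.352, -3.121, 0.001]
contact_force: [-0.2, -0.2, -1.2]
grip_width: 0.0134
```

Run:
```python
from h import *
from plant import env
st(env)
p,P=wrist(env,"w4")
u,v=wpix(env,[*cl(0,-.028),.084]);print("hole pix",u,v)
u0,v0=int(u)-70,int(v)-60
a=cv2.resize(p[v0:v0+120,u0:u0+140,::-1],(700,600),interpolation=cv2.INTER_CUBIC)
q,_=env.camera("side");_z=np.savez("side2.npz",p=q)
c=env.get_calibration("side");T=np.linalg.inv(c["world_from_camera"]);x=T@np.r_[cl(0,-.028),.12,1];pp=c["camera_matrix"]@x[:3];U,V=(pp[:2]/pp[2]).astype(int);print("side",U,V)
b=cv2.resize(q[V-60:V+60,U-10-60:U+50,::-1],(600,600),interpolation=cv2.INTER_CUBIC)
o=np.hstack([cv2.resize(a,(466,400)),cv2.resize(b,(334,400))]);print(u0,v0,o.shape,"side crop origin",U-70,V-60)
cv2.imwrite("pics/w4c.png",o)
```

```text
t 9.58 pos [497.9 160.  193.1] F [-0.2 -0.2 -1.2] M [-0.04 -0.02 -0.01] w 13.4
hole pix 256.95526042331437 191.89357169354
side 267 192
186 131 (400, 800, 3) side crop origin 197 132
```

View pics/w4c.png

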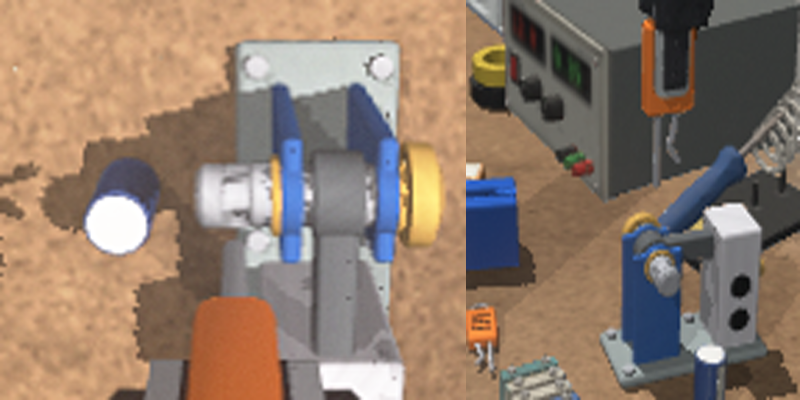

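The wrist crop shows the pin end at (235,195). The side view shows the straight leg on the clevis -x side and the sprung leg on +x. I'll enlarge the pin end to look for the mouth.

Run:
```python
from h import *
z=np.load("w4.npz");p,P=z["p"],z["P"]
c=p[172:208,236:276,::-1];g=cv2.normalize(c,None,0,255,cv2.NORM_MINMAX)
cv2.imwrite("pics/w4d.png",cv2.resize(g,(600,540),interpolation=cv2.INTER_NEAREST))
rel=P[...,:2]-O;co,s=np.cos(YAW),np.sin(YAW);U=(rel[...,0]*co+rel[...,1]*s)*1e3;V=(-rel[...,0]*s+rel[...,1]*co)*1e3
np.set_printoptions(linewidth=200)
for nm,A in(("Z",P[...,2]*1e3),("U",U)):
    print(nm);print(np.round(A[176:204:1,243:262:1]).astype(int))
print(np.round(V[190,240:268]))
```

```text
Z
[[  1   1   0   0   1   0   1   0   0   0   0   0  -1   0   6   8   8   9  10]
 [  0   0   0  -1   0  -1   0   1   1   1  -1  -1   0   1   6   7   8   8   9]
 [ -1   0   0   0   0   0  -1   0   0  -1   0   1   1  -1   5   8   8   9   8]
 [  0   0  -1   0   1  -1   1   1   0   0  -1   0  -1   0   6   9   8   7   8]
 [  0   1   0   0  75  77  77  76  76  76  76  76  76  76  76  75  77  76   8]
 [ -1   1   0  76  78  78  78  77  78  78  78  79  79  79  77  79  78  77  77]
 [ -2   0  76  77  80  80  79  79  79  79  80  79  79  80  79  79  80  79  78]
 [  0  -2  78  79  81  81  82  81  81  81  81  82  82  81  80  80  80  82  79]
 [  1  -1  79  80  81  80  82  82  82  81  82  82  82  80  82  81  83  80  80]
 [ -1   0  80  81  83  84  82  82  83  82  82  80  82  82  83  83  82  83  81]
 [  0   0  81  83  81  81  81  82  82  81  83  84  82  82  83  83  83  83  81]
 [  1   0  81  83  82  82  84  83  84  81  84  83  84  82  84  83  83  83  83]
 [  0   0  82  83  83  83  83  84  83  83  83  84  84  84  84  83  84  83  83]
 [  0   0  81  84  83  84  85  83  84  82  83  85  84  84  84  84  85  
[... 2239 characters left out ...]
5  5  5  5  5  3]
 [33 32  4  4  3  4  3  3  4  3  4  6  6  6  6  5  6  6  4]
 [33 34  6  5  5  4  5  5  5  5  5  6  6  7  7  6  6  6  5]
 [35 35 35  6  6  5  6  6  5  6  6  7  7  7  7  7  7  7  6]
 [36 36 36 36  7  7  7  7  8  7 36  8  7  7  8  7  8  7 33]
 [37 37 37 37 38 37 38 38 37 37 37 37 37 37 37 34 35 35 34]
 [38 39 39 39 39 39 39 39 39 38 39 38 39 38 38 36 35 36 35]
 [40 40 40 40 40 40 40 40 39 40 40 40 40 40 40 37 37 37 35]
 [41 41 42 41 41 41 41 41 41 41 41 42 41 41 41 39 38 37 37]
 [42 42 42 42 43 43 43 43 42 42 42 42 -9 -9 -9 -9 39 38 38]]
[-49. -48. -47. -46. -45. -40. -39. -38. -37. -36. -36. -35. -34. -33. -32. -31. -30. -29. -28. -28. -27. -26. -25. -24.  nan -22. -21. -20.]
```

View pics/w4d.png

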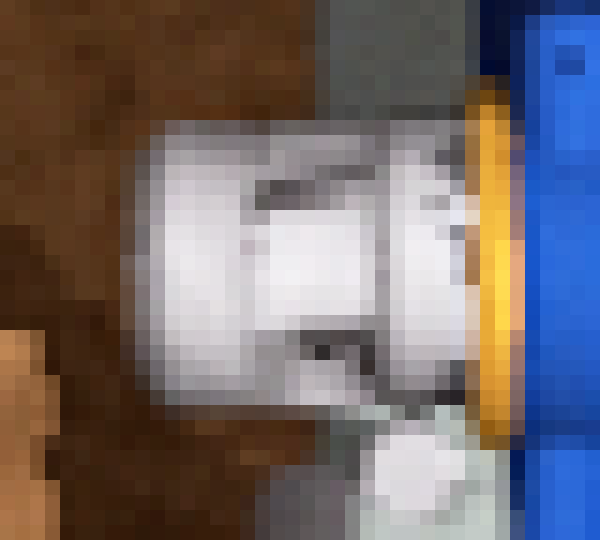

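Both depth and image show the mouth on the clevis +x side, centred at about U=+4.8 mm, V=-29.4 mm. The leg tip is also visible in this view, so I'll measure the two relative to each other.

Run:
```python
from h import *
from plant import env
z=np.load("w4.npz");p,P=z["p"],z["P"]
rel=P[...,:2]-O;co,s=np.cos(YAW),np.sin(YAW);U=(rel[...,0]*co+rel[...,1]*s)*1e3;V=(-rel[...,0]*s+rel[...,1]*co)*1e3;Z=P[...,2]*1e3
hsv=cv2.cvtColor(p,cv2.COLOR_RGB2HSV)
for r in range(202,224,2):
    c=[i for i in range(235,285) if 125<Z[r,i]<200 and abs(U[r,i])<25]
    if c: print(r,c[0],c[-1],"U",np.round(U[r,c].mean(),1),"V",np.round([V[r,c[0]],V[r,c].mean(),V[r,c[-1]]],1),"Z",np.round(Z[r,c].mean(),1),hsv[r,c[len(c)//2]])
m=(Z>73)&(Z<86)&(abs(U)<9)&(V<-22)&(V>-41)
d=m&(np.hypot(U+.2,Z-75)<7.3);d[:188]=0
print("dip",d.sum(),np.round([V[d].min(),V[d].mean(),V[d].max(),U[d].min(),U[d].max()],1))
t=m&(V>-40);print("top z",np.percentile(Z[t],97),"U range",np.percentile(U[t],[1,99]))
go(env,[*cl(0,0),.193],YAW);st(env)
for n in((0,),): pass
tp=env.sense()["tool_pos"][:2]-O;print("TCP U,V",(tp[0]*co+tp[1]*s)*1e3,(-tp[0]*s+tp[1]*co)*1e3)
```

```text
204 254 259 U -8.4 V [-31.6 -29.8 -28. ] Z 137.8 [170   6 132]
206 253 259 U -8.3 V [-32.3 -30.2 -28. ] Z 141.5 [  6  10 127]
208 253 259 U -8.2 V [-32.2 -30.1 -28.1] Z 145.0 [170   6 128]
210 253 259 U -8.4 V [-32.2 -30.1 -28.1] Z 149.0 [170  12 127]
212 253 259 U -8.4 V [-32.2 -30.1 -28.1] Z 152.8 [165  12 130]
214 253 260 U -8.1 V [-32.1 -29.8 -27.5] Z 155.6 [174   9 137]
216 253 260 U -8.2 V [-32.1 -29.8 -27.5] Z 159.1 [168   9 136]
218 253 260 U -8.2 V [-32.1 -29.8 -27.5] Z 162.3 [165   8 134]
220 250 263 U -16.2 V [-33.4 -29.8 -26.1] Z 183.5 [  9 152 178]
222 246 266 U -16.0 V [-35.7 -30.1 -24.5] Z 185.8 [ 10 174 180]
dip 23 [-40.2 -30.7 -26.5  -2.6   6.9]
top z 84.86860273751986 U range [-8.59953361  7.56356507]
delta [-1.5 28.4  0.3] rot [ 0.0006 -0.0009 -0.0005]
t 9.68 pos [497.7 162.1 193.3] F [-0.6  0.7 -0.9] M [ 0.01 -0.    0.02] w 13.2
TCP U,V -1.5068926215448981 -28.438496880232517
```

Emit:
play_rows(increments=[{"x":-0.003,"y":-0.0005,"z":0.004,"ax":0,"ay":0,"az":0,"grip":0.0},{"x":-0.006,"y":-0.001,"z":0.01,"ax":0,"ay":0,"az":0,"grip":0.0},{"x":-0.009,"y":-0.0012,"z":0.016,"ax":0,"ay":0,"az":0,"grip":0.0},{"x":-0.0115,"y":-0.0012,"z":0.022,"ax":0,"ay":0,"az":0,"grip":0.0},{"x":-0.0115,"y":-0.0012,"z":0.025,"ax":0,"ay":0,"az":0,"grip":0.0},{"x":-0.0115,"y":-0.0012,"z":0.025,"ax":0,"ay":0,"az":0,"grip":0.0},{"x":-0.0115,"y":-0.0012,"z":0.025,"ax":0,"ay":0,"az":0,"grip":0.0},{"x":-0.0115,"y":-0.0012,"z":0.025,"ax":0,"ay":0,"az":0,"grip":0.0}])

```text
time_s: 10.35
tool_pos: [0.5089, 0.1579, 0.1687]
orientation: [0.347, 3.122, 0.0]
contact_force: [-0.1, -0.2, 0.1]
grip_width: 0.0134
```

```bash
cat > m.py <<'E'
from h import *
from plant import env
import sys
st(env);tp=env.sense()["tool_pos"][:2]-O;co,s=np.cos(YAW),np.sin(YAW);print("TCP U,V",np.round([(tp[0]*co+tp[1]*s)*1e3,(-tp[0]*s+tp[1]*co)*1e3],1))
p,P=wrist(env,sys.argv[1]);go(env,[*cl(0,0),.193],YAW)
rel=P[...,:2]-O;U=(rel[...,0]*co+rel[...,1]*s)*1e3;V=(-rel[...,0]*s+rel[...,1]*co)*1e3;Z=P[...,2]*1e3
zt=env.sense()["tool_pos"][2]*1e3-59
L=(Z>zt-2)&(Z<zt+20)&(abs(V+29)<8)&(abs(U-tp[0]*1e3+8)<9)
print("leg",L.sum(),"U",np.round(np.median(U[L]),1),"V",np.round(np.percentile(V[L],[3,50,97]),1),"Zmin",Z[L].min() if L.any() else 0)
m=(Z>70)&(Z<88)&(abs(U)<10)&(V<-20)&(V>-44)
print("pin V min",np.round(np.percentile(V[m],1),1),"U",np.round(np.percentile(U[m],[1,99]),1),"top",np.percentile(Z[m],97))
u,v=wpix(env,[*cl(.003,-.029),.082]);u,v=int(u),int(v);np.set_printoptions(linewidth=220)
a,b=slice(v-10,v+12),slice(u-14,u+16)
print(u,v);print(np.round(Z[a,b]).astype(int));print("U col",np.round(U[a,u],1));print("V row",np.round(V[v+3,b],1))
E
python3 m.py w5
```

```text
t 10.35 pos [508.9 157.9 168.7] F [-0.1 -0.2  0.1] M [-0.05  0.01  0.01] w 13.4
TCP U,V [ 10.4 -30.1]
delta [ 10.4  30.1 -24.1] rot [ 0.0004  0.0005 -0.0001]
leg 71 U 2.8 V [-31.9 -29.8 -27.6] Zmin 111.09246276820583
pin V min -40.3 U [-8.6  7.6] top 84.86390776350576
256 190
[[                  -1                   80                   80                   81                   82                   81                   82                   82                   81                   82
  -9223372036854775808                   82                   82                   82                   83                   82                   81                   83                   82                   82
                    81                   83                   82                   81                   81                   82                   82                   84                   85                   84]
 [                   1                   80                   82                   81                   82                   82                   83                   82                 
[... 12974 characters left out ...]
 12
                    11                   12                   11                   12                   11                    9                    8                    8                    9                   81]]
U col [-6.1 -4.9 -4.5 -3.9 -3.1 -2.7 -1.2 -0.7  0.2  0.9  4.6  5.3  5.4  6.5  7.   7.7 36.9 37.4 38.5 40.1 41.  42. ]
V row [-45.3 -44.2 -39.6 -38.7 -37.9 -37.1 -36.3 -35.5 -34.6 -33.8 -33.  -32.3 -31.4 -30.6 -29.8 -28.9 -28.1 -27.3 -26.4 -25.7 -24.9 -24.1 -23.3 -22.5 -21.6 -20.8 -20.  -19.3 -18.5 -17.7]m.py:14: RuntimeWarning: invalid value encountered in cast
  print(u,v);print(np.round(Z[a,b]).astype(int));print("U col",np.round(U[a,u],1));print("V row",np.round(V[v+3,b],1))
```

Emit:
play_rows(increments=[{"x":0.0004,"y":0.0004,"z":0.004,"ax":0,"ay":0,"az":0,"grip":0.0},{"x":0.0004,"y":0.0004,"z":0.01,"ax":0,"ay":0,"az":0,"grip":0.0},{"x":0.0004,"y":0.0004,"z":0.015,"ax":0,"ay":0,"az":0,"grip":0.0},{"x":0.0004,"y":0.0004,"z":0.019,"ax":0,"ay":0,"az":0,"grip":0.0},{"x":0.0004,"y":0.0004,"z":0.021,"ax":0,"ay":0,"az":0,"grip":0.0},{"x":0.0004,"y":0.0004,"z":0.022,"ax":0,"ay":0,"az":0,"grip":0.0},{"x":0.0004,"y":0.0004,"z":0.023,"ax":0,"ay":0,"az":0,"grip":0.0},{"x":0.0004,"y":0.0004,"z":0.023,"ax":0,"ay":0,"az":0,"grip":0.0}])

```text
time_s: 11.07
tool_pos: [0.5085, 0.1582, 0.1455]
orientation: [-0.348, -3.122, -0.0]
contact_force: [0.1, 0.3, -0.3]
grip_width: 0.0133
```

Emit:
play_rows(increments=[{"x":0,"y":0,"z":0.0005,"ax":0,"ay":0,"az":0,"grip":0.0},{"x":0,"y":0,"z":0.001,"ax":0,"ay":0,"az":0,"grip":0.0},{"x":0,"y":0,"z":0.0015,"ax":0,"ay":0,"az":0,"grip":0.0},{"x":0,"y":0,"z":0.002,"ax":0,"ay":0,"az":0,"grip":0.0},{"x":0,"y":0,"z":0.0025,"ax":0,"ay":0,"az":0,"grip":0.0},{"x":0,"y":0,"z":0.003,"ax":0,"ay":0,"az":0,"grip":0.0},{"x":0,"y":0,"z":0.0035,"ax":0,"ay":0,"az":0,"grip":0.0},{"x":0,"y":0,"z":0.0035,"ax":0,"ay":0,"az":0,"grip":0.0}])

```text
time_s: 11.73
tool_pos: [0.5085, 0.1582, 0.142]
orientation: [-0.348, -3.122, 0.0]
contact_force: [-0.5, -0.3, -0.4]
grip_width: 0.0133
```

Emit:
play_rows(increments=[{"x":0,"y":0,"z":0.0005,"ax":0,"ay":0,"az":0,"grip":0.0},{"x":0,"y":0,"z":0.001,"ax":0,"ay":0,"az":0,"grip":0.0},{"x":0,"y":0,"z":0.0013,"ax":0,"ay":0,"az":0,"grip":0.0},{"x":0,"y":0,"z":0.0016,"ax":0,"ay":0,"az":0,"grip":0.0},{"x":0,"y":0,"z":0.0019,"ax":0,"ay":0,"az":0,"grip":0.0},{"x":0,"y":0,"z":0.0022,"ax":0,"ay":0,"az":0,"grip":0.0},{"x":0,"y":0,"z":0.0025,"ax":0,"ay":0,"az":0,"grip":0.0},{"x":0,"y":0,"z":0.0025,"ax":0,"ay":0,"az":0,"grip":0.0}])

```text
time_s: 12.4
tool_pos: [0.5085, 0.1582, 0.1395]
orientation: [-0.348, -3.122, 0.0]
contact_force: [-0.5, -0.7, -0.4]
grip_width: 0.0136
```

```bash
python3 -c "
from h import *
from plant import env
st(env)"
```

```text
t 12.4 pos [508.5 158.2 139.5] F [-0.5 -0.7 -0.4] M [-0.01  0.05 -0.  ] w 13.6
```

Emit:
play_rows(increments=[{"x":0,"y":0,"z":0.0003,"ax":0,"ay":0,"az":0,"grip":0.0},{"x":0,"y":0,"z":0.0006,"ax":0,"ay":0,"az":0,"grip":0.0},{"x":0,"y":0,"z":0.0009,"ax":0,"ay":0,"az":0,"grip":0.0},{"x":0,"y":0,"z":0.0012,"ax":0,"ay":0,"az":0,"grip":0.0},{"x":0,"y":0,"z":0.0015,"ax":0,"ay":0,"az":0,"grip":0.0},{"x":0,"y":0,"z":0.0015,"ax":0,"ay":0,"az":0,"grip":0.0},{"x":0,"y":0,"z":0.0015,"ax":0,"ay":0,"az":0,"grip":0.0},{"x":0,"y":0,"z":0.0015,"ax":0,"ay":0,"az":0,"grip":0.0}])

```text
time_s: 13.07
tool_pos: [0.5085, 0.1582, 0.1381]
orientation: [0.348, 3.122, 0.0]
contact_force: [-0.9, 0.1, -0.3]
grip_width: 0.0132
```

```bash
python3 -c "
from h import *
from plant import env
st(env)
p,_=wrist(env,'w6');u,v=wpix(env,[*cl(.003,-.029),.082]);u,v=int(u),int(v)
cv2.imwrite('pics/w6c.png',cv2.resize(p[v-30:v+30,u-40:u+40,::-1],(800,600),interpolation=cv2.INTER_CUBIC))"
```

```text
t 13.07 pos [508.5 158.2 138.1] F [-0.9  0.1 -0.3] M [-0.06 -0.02  0.02] w 13.2
```

View pics/w6c.png

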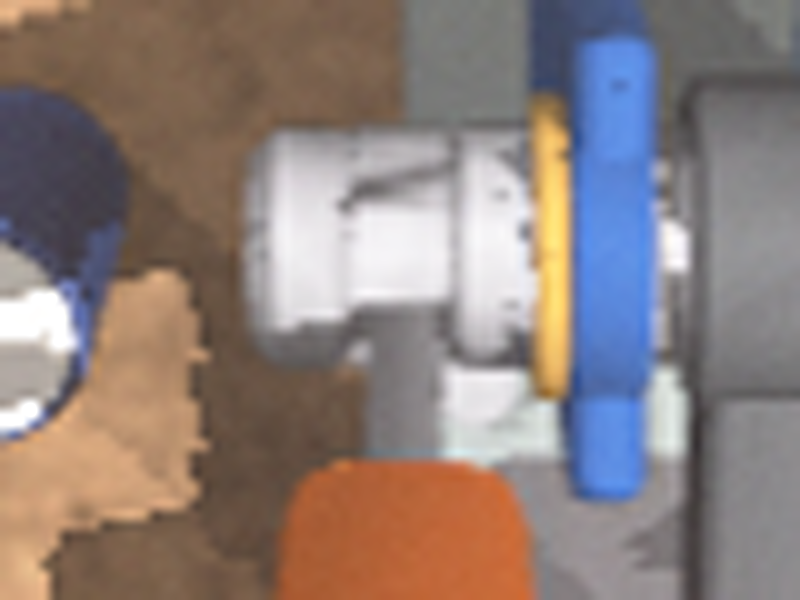

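The leg at (405,370) goes in behind the near lip, so it is in the mouth with no contact force. Next I'll move back to the middle to turn the shank.

Emit:
play_rows(increments=[{"x":0.0006,"y":0,"z":0.0,"ax":0,"ay":0,"az":0,"grip":0.0},{"x":0.0012,"y":0,"z":0.0,"ax":0,"ay":0,"az":0,"grip":0.0},{"x":0.0018,"y":0,"z":0.0,"ax":0,"ay":0,"az":0,"grip":0.0},{"x":0.0024,"y":0,"z":0.0,"ax":0,"ay":0,"az":0,"grip":0.0},{"x":0.003,"y":0,"z":0.0,"ax":0,"ay":0,"az":0,"grip":0.0},{"x":0.0036,"y":0,"z":0.0,"ax":0,"ay":0,"az":0,"grip":0.0},{"x":0.0042,"y":0,"z":0.0,"ax":0,"ay":0,"az":0,"grip":0.0},{"x":0.0045,"y":0,"z":0.0,"ax":0,"ay":0,"az":0,"grip":0.0}])

```text
time_s: 13.78
tool_pos: [0.5044, 0.1593, 0.1382]
orientation: [0.348, 3.122, 0.0]
contact_force: [2.3, -0.0, -0.9]
grip_width: 0.0132
```

```bash
python3 -c "
from h import *
from plant import env
st(env)"
```

```text
t 13.78 pos [504.4 159.3 138.2] F [ 2.3 -0.  -0.9] M [-0.09 -0.51 -0.  ] w 13.2
```

Emit:
play_rows(increments=[{"x":0,"y":0,"z":0.0007,"ax":0,"ay":0,"az":0,"grip":0.0},{"x":0,"y":0,"z":0.0014,"ax":0,"ay":0,"az":0,"grip":0.0},{"x":0,"y":0,"z":0.0021,"ax":0,"ay":0,"az":0,"grip":0.0},{"x":0,"y":0,"z":0.0028,"ax":0,"ay":0,"az":0,"grip":0.0},{"x":0,"y":0,"z":0.0035,"ax":0,"ay":0,"az":0,"grip":0.0},{"x":0,"y":0,"z":0.004,"ax":0,"ay":0,"az":0,"grip":0.0},{"x":0,"y":0,"z":0.004,"ax":0,"ay":0,"az":0,"grip":0.0},{"x":0,"y":0,"z":0.004,"ax":0,"ay":0,"az":0,"grip":0.0}])

```text
time_s: 14.45
tool_pos: [0.5038, 0.1592, 0.1339]
orientation: [-0.348, -3.121, 0.0]
contact_force: [0.1, 0.7, -0.9]
grip_width: 0.0133
```

```bash
python3 -c "
from h import *
from plant import env
st(env)"
```

```text
t 14.45 pos [503.8 159.2 133.9] F [ 0.1  0.7 -0.9] M [-0.01  0.03 -0.02] w 13.3
```

Emit:
play_rows(increments=[{"x":0,"y":0,"z":0.001,"ax":0,"ay":0,"az":0,"grip":0.0},{"x":0,"y":0,"z":0.002,"ax":0,"ay":0,"az":0,"grip":0.0},{"x":0,"y":0,"z":0.003,"ax":0,"ay":0,"az":0,"grip":0.0},{"x":0,"y":0,"z":0.004,"ax":0,"ay":0,"az":0,"grip":0.0},{"x":0,"y":0,"z":0.005,"ax":0,"ay":0,"az":0,"grip":0.0},{"x":0,"y":0,"z":0.006,"ax":0,"ay":0,"az":0,"grip":0.0},{"x":0,"y":0,"z":0.006,"ax":0,"ay":0,"az":0,"grip":0.0},{"x":0,"y":0,"z":0.006,"ax":0,"ay":0,"az":0,"grip":0.0}])

```text
time_s: 15.12
tool_pos: [0.5041, 0.1592, 0.128]
orientation: [-0.348, -3.122, -0.0]
contact_force: [0.2, -1.2, -1.0]
grip_width: 0.0133
```

```bash
python3 -c "
from h import *
from plant import env
st(env)"
```

```text
t 15.12 pos [504.1 159.2 128. ] F [ 0.2 -1.2 -1. ] M [ 0.   -0.06  0.06] w 13.3
```

Emit:
play_rows(increments=[{"x":0,"y":0,"z":0.0008,"ax":0,"ay":0,"az":0,"grip":0.0},{"x":0,"y":0,"z":0.0016,"ax":0,"ay":0,"az":0,"grip":0.0},{"x":0,"y":0,"z":0.0024,"ax":0,"ay":0,"az":0,"grip":0.0},{"x":0,"y":0,"z":0.0032,"ax":0,"ay":0,"az":0,"grip":0.0},{"x":0,"y":0,"z":0.004,"ax":0,"ay":0,"az":0,"grip":0.0},{"x":0,"y":0,"z":0.0045,"ax":0,"ay":0,"az":0,"grip":0.0},{"x":0,"y":0,"z":0.005,"ax":0,"ay":0,"az":0,"grip":0.0},{"x":0,"y":0,"z":0.005,"ax":0,"ay":0,"az":0,"grip":0.0}])

```text
time_s: 15.78
tool_pos: [0.5041, 0.1592, 0.123]
orientation: [-0.348, -3.122, -0.0]
contact_force: [0.1, -1.0, -0.6]
grip_width: 0.0134
```

```bash
python3 -c "
from h import *
from plant import env
st(env)"
```

```text
t 15.78 pos [504.1 159.2 123. ] F [ 0.1 -1.  -0.6] M [-0.05  0.02  0.06] w 13.4
```

Emit:
play_rows(increments=[{"x":0,"y":0,"z":0.0008,"ax":0,"ay":0,"az":0,"grip":0.0},{"x":0,"y":0,"z":0.0016,"ax":0,"ay":0,"az":0,"grip":0.0},{"x":0,"y":0,"z":0.0024,"ax":0,"ay":0,"az":0,"grip":0.0},{"x":0,"y":0,"z":0.0032,"ax":0,"ay":0,"az":0,"grip":0.0},{"x":0,"y":0,"z":0.004,"ax":0,"ay":0,"az":0,"grip":0.0},{"x":0,"y":0,"z":0.0045,"ax":0,"ay":0,"az":0,"grip":0.0},{"x":0,"y":0,"z":0.005,"ax":0,"ay":0,"az":0,"grip":0.0},{"x":0,"y":0,"z":0.005,"ax":0,"ay":0,"az":0,"grip":0.0}])

```text
time_s: 16.45
tool_pos: [0.5042, 0.1592, 0.1181]
orientation: [0.348, 3.122, 0.0]
contact_force: [0.2, 0.0, -0.3]
grip_width: 0.0138
```

```bash
python3 -c "
from h import *
from plant import env
st(env)"
```

```text
t 16.45 pos [504.2 159.2 118.1] F [ 0.2  0.  -0.3] M [-0.   -0.05  0.03] w 13.8
```

Emit:
play_rows(increments=[{"x":0,"y":0,"z":0.0006,"ax":0,"ay":0,"az":0,"grip":0.0},{"x":0,"y":0,"z":0.0012,"ax":0,"ay":0,"az":0,"grip":0.0},{"x":0,"y":0,"z":0.0018,"ax":0,"ay":0,"az":0,"grip":0.0},{"x":0,"y":0,"z":0.0024,"ax":0,"ay":0,"az":0,"grip":0.0},{"x":0,"y":0,"z":0.003,"ax":0,"ay":0,"az":0,"grip":0.0},{"x":0,"y":0,"z":0.0035,"ax":0,"ay":0,"az":0,"grip":0.0},{"x":0,"y":0,"z":0.004,"ax":0,"ay":0,"az":0,"grip":0.0},{"x":0,"y":0,"z":0.004,"ax":0,"ay":0,"az":0,"grip":0.0}])

```text
time_s: 17.12
tool_pos: [0.5047, 0.1594, 0.1144]
orientation: [0.348, 3.121, 0.001]
contact_force: [1.0, -1.1, 2.2]
grip_width: 0.0135
```

```bash
python3 -c "
from h import *
from plant import env
st(env)"
```

```text
t 17.12 pos [504.7 159.4 114.4] F [ 1.  -1.1  2.2] M [ 0.03 -0.37 -0.  ] w 13.5
```

Emit:
play_rows(increments=[{"x":0,"y":0,"z":0.0005,"ax":0,"ay":0,"az":0,"grip":0.0},{"x":0,"y":0,"z":0.001,"ax":0,"ay":0,"az":0,"grip":0.0},{"x":0,"y":0,"z":0.0013,"ax":0,"ay":0,"az":0,"grip":0.0},{"x":0,"y":0,"z":0.0016,"ax":0,"ay":0,"az":0,"grip":0.0},{"x":0,"y":0,"z":0.002,"ax":0,"ay":0,"az":0,"grip":0.0},{"x":0,"y":0,"z":0.002,"ax":0,"ay":0,"az":0,"grip":0.0},{"x":0,"y":0,"z":0.002,"ax":0,"ay":0,"az":0,"grip":0.0},{"x":0,"y":0,"z":0.002,"ax":0,"ay":0,"az":0,"grip":0.0}])

```text
time_s: 17.78
tool_pos: [0.5045, 0.1592, 0.112]
orientation: [0.347, 3.122, 0.0]
contact_force: [3.7, -0.2, 2.3]
grip_width: 0.0136
```

```bash
python3 -c "
from h import *
from plant import env
st(env)"
```

```text
t 17.78 pos [504.5 159.2 112. ] F [ 3.7 -0.2  2.3] M [-0.05 -0.76  0.07] w 13.6
```

Emit:
play_rows(increments=[{"x":0,"y":0,"z":0.0005,"ax":0,"ay":0,"az":0,"grip":0.0},{"x":0,"y":0,"z":0.001,"ax":0,"ay":0,"az":0,"grip":0.0},{"x":0,"y":0,"z":0.0015,"ax":0,"ay":0,"az":0,"grip":0.0},{"x":0,"y":0,"z":0.002,"ax":0,"ay":0,"az":0,"grip":0.0},{"x":0,"y":0,"z":0.0025,"ax":0,"ay":0,"az":0,"grip":0.0},{"x":0,"y":0,"z":0.0025,"ax":0,"ay":0,"az":0,"grip":0.0},{"x":0,"y":0,"z":0.0025,"ax":0,"ay":0,"az":0,"grip":0.0},{"x":0,"y":0,"z":0.0025,"ax":0,"ay":0,"az":0,"grip":0.0}])

```text
time_s: 18.45
tool_pos: [0.5043, 0.1591, 0.1091]
orientation: [0.347, 3.122, -0.0]
contact_force: [4.2, -0.5, -0.4]
grip_width: 0.0134
```

```bash
python3 -c "
from h import *
from plant import env
st(env)"
```

```text
t 18.45 pos [504.3 159.1 109.1] F [ 4.2 -0.5 -0.4] M [-0.21 -1.05 -0.  ] w 13.4
```

Emit:
play_rows(increments=[{"x":-0.0002,"y":0,"z":0.0005,"ax":0,"ay":0,"az":0,"grip":0.0},{"x":-0.0004,"y":0,"z":0.001,"ax":0,"ay":0,"az":0,"grip":0.0},{"x":-0.0006,"y":0,"z":0.0015,"ax":0,"ay":0,"az":0,"grip":0.0},{"x":-0.0006,"y":0,"z":0.002,"ax":0,"ay":0,"az":0,"grip":0.0},{"x":-0.0006,"y":0,"z":0.0025,"ax":0,"ay":0,"az":0,"grip":0.0},{"x":-0.0006,"y":0,"z":0.003,"ax":0,"ay":0,"az":0,"grip":0.0},{"x":-0.0006,"y":0,"z":0.003,"ax":0,"ay":0,"az":0,"grip":0.0},{"x":-0.0006,"y":0,"z":0.003,"ax":0,"ay":0,"az":0,"grip":0.0}])

```text
time_s: 19.12
tool_pos: [0.5045, 0.1591, 0.1063]
orientation: [-0.348, -3.122, 0.0]
contact_force: [4.7, -0.4, 0.2]
grip_width: 0.0133
```

```bash
python3 -c "
from h import *
from plant import env
st(env)"
```

```text
t 19.12 pos [504.5 159.1 106.3] F [ 4.7 -0.4  0.2] M [-0.11 -0.78  0.  ] w 13.3
```

Emit:
play_rows(increments=[{"x":-0.0002,"y":0,"z":0.0005,"ax":0,"ay":0,"az":0,"grip":0.0},{"x":-0.0004,"y":0,"z":0.001,"ax":0,"ay":0,"az":0,"grip":0.0},{"x":-0.0006,"y":0,"z":0.0015,"ax":0,"ay":0,"az":0,"grip":0.0},{"x":-0.0008,"y":0,"z":0.002,"ax":0,"ay":0,"az":0,"grip":0.0},{"x":-0.001,"y":0,"z":0.0025,"ax":0,"ay":0,"az":0,"grip":0.0},{"x":-0.001,"y":0,"z":0.003,"ax":0,"ay":0,"az":0,"grip":0.0},{"x":-0.001,"y":0,"z":0.003,"ax":0,"ay":0,"az":0,"grip":0.0},{"x":-0.001,"y":0,"z":0.003,"ax":0,"ay":0,"az":0,"grip":0.0}])

```text
time_s: 19.78
tool_pos: [0.5048, 0.1588, 0.103]
orientation: [-0.348, -3.12, 0.001]
contact_force: [-0.1, 0.3, -1.1]
grip_width: 0.0135
```

```bash
python3 -c "
from h import *
from plant import env
st(env)"
```

```text
t 19.78 pos [504.8 158.8 103. ] F [-0.1  0.3 -1.1] M [-0.02 -0.07  0.02] w 13.5
```

Emit:
play_rows(increments=[{"x":0,"y":0,"z":0.0004,"ax":0,"ay":0,"az":0,"grip":0.0},{"x":0,"y":0,"z":0.0008,"ax":0,"ay":0,"az":0,"grip":0.0},{"x":0,"y":0,"z":0.0012,"ax":0,"ay":0,"az":0,"grip":0.0},{"x":0,"y":0,"z":0.0016,"ax":0,"ay":0,"az":0,"grip":0.0},{"x":0,"y":0,"z":0.002,"ax":0,"ay":0,"az":0,"grip":0.0},{"x":0,"y":0,"z":0.0024,"ax":0,"ay":0,"az":0,"grip":0.0},{"x":0,"y":0,"z":0.0026,"ax":0,"ay":0,"az":0,"grip":0.0},{"x":0,"y":0,"z":0.0026,"ax":0,"ay":0,"az":0,"grip":0.0}])

```text
time_s: 20.45
tool_pos: [0.5054, 0.1588, 0.1008]
orientation: [-0.348, -3.122, 0.0]
contact_force: [-2.1, 0.5, -0.3]
grip_width: 0.0135
```

```bash
python3 -c "
from h import *
from plant import env
st(env)"
```

```text
t 20.45 pos [505.4 158.8 100.8] F [-2.1  0.5 -0.3] M [ 0.03  0.36 -0.  ] w 13.5
```

Emit:
play_rows(increments=[{"x":0.0004,"y":0,"z":0.0003,"ax":0,"ay":0,"az":0,"grip":0.0},{"x":0.0006,"y":0,"z":0.0006,"ax":0,"ay":0,"az":0,"grip":0.0},{"x":0.0006,"y":0,"z":0.0009,"ax":0,"ay":0,"az":0,"grip":0.0},{"x":0.0006,"y":0,"z":0.0012,"ax":0,"ay":0,"az":0,"grip":0.0},{"x":0.0006,"y":0,"z":0.0015,"ax":0,"ay":0,"az":0,"grip":0.0},{"x":0.0006,"y":0,"z":0.0015,"ax":0,"ay":0,"az":0,"grip":0.0},{"x":0.0006,"y":0,"z":0.0015,"ax":0,"ay":0,"az":0,"grip":0.0},{"x":0.0006,"y":0,"z":0.0015,"ax":0,"ay":0,"az":0,"grip":0.0}])

```text
time_s: 21.12
tool_pos: [0.5052, 0.159, 0.0995]
orientation: [0.348, 3.122, 0.0]
contact_force: [-0.8, 0.5, -1.0]
grip_width: 0.0138
```

```bash
python3 -c "
from h import *
from plant import env
st(env)"
```

```text
t 21.12 pos [505.2 159.   99.5] F [-0.8  0.5 -1. ] M [0.06 0.08 0.01] w 13.8
```

Emit:
play_rows(increments=[{"x":0,"y":0,"z":0.0003,"ax":0,"ay":0,"az":0,"grip":0.0},{"x":0,"y":0,"z":0.0006,"ax":0,"ay":0,"az":0,"grip":0.0},{"x":0,"y":0,"z":0.0009,"ax":0,"ay":0,"az":0,"grip":0.0},{"x":0,"y":0,"z":0.0012,"ax":0,"ay":0,"az":0,"grip":0.0},{"x":0,"y":0,"z":0.0015,"ax":0,"ay":0,"az":0,"grip":0.0},{"x":0,"y":0,"z":0.0015,"ax":0,"ay":0,"az":0,"grip":0.0},{"x":0,"y":0,"z":0.0015,"ax":0,"ay":0,"az":0,"grip":0.0},{"x":0,"y":0,"z":0.0015,"ax":0,"ay":0,"az":0,"grip":0.0}])

```text
time_s: 21.78
tool_pos: [0.5052, 0.159, 0.0982]
orientation: [0.348, 3.122, 0.0]
contact_force: [0.2, 0.6, 2.2]
grip_width: 0.0132
```

```bash
python3 -c "
from h import *
from plant import env
st(env)"
```

```text
t 21.78 pos [505.2 159.   98.2] F [0.2 0.6 2.2] M [-0.04  0.16 -0.03] w 13.2
```

Emit:
play_rows(increments=[{"x":0,"y":0,"z":0.0003,"ax":0,"ay":0,"az":0,"grip":0.0},{"x":0,"y":0,"z":0.0006,"ax":0,"ay":0,"az":0,"grip":0.0},{"x":0,"y":0,"z":0.0009,"ax":0,"ay":0,"az":0,"grip":0.0},{"x":0,"y":0,"z":0.0009,"ax":0,"ay":0,"az":0,"grip":0.0},{"x":0,"y":0,"z":0.0009,"ax":0,"ay":0,"az":0,"grip":0.0},{"x":0,"y":0,"z":0.0009,"ax":0,"ay":0,"az":0,"grip":0.0},{"x":0,"y":0,"z":0.0009,"ax":0,"ay":0,"az":0,"grip":0.0},{"x":0,"y":0,"z":0.0009,"ax":0,"ay":0,"az":0,"grip":0.0}])

```text
time_s: 22.45
tool_pos: [0.5053, 0.159, 0.0978]
orientation: [0.347, 3.122, 0.0]
contact_force: [-1.8, -0.4, 6.0]
grip_width: 0.0137
```

Run:
```python
from h import *
from plant import env
st(env)
q,_=env.camera("side");s,_=env.camera("scene")
o=[]
for n,im in(("side",q),("scene",s)):
    c=env.get_calibration(n);T=np.linalg.inv(c["world_from_camera"]);x=T@np.r_[cl(0,-.028),.085,1];pp=c["camera_matrix"]@x[:3];U,V=(pp[:2]/pp[2]).astype(int)
    o.append(cv2.resize(im[V-30:V+30,U-30:U+30,::-1],(400,400),interpolation=cv2.INTER_CUBIC))
cv2.imwrite("pics/fin1.png",np.hstack(o))
```

```text
t 22.45 pos [505.3 159.   97.8] F [-1.8 -0.4  6. ] M [-0.13  0.34 -0.06] w 13.7
```

View pics/fin1.png

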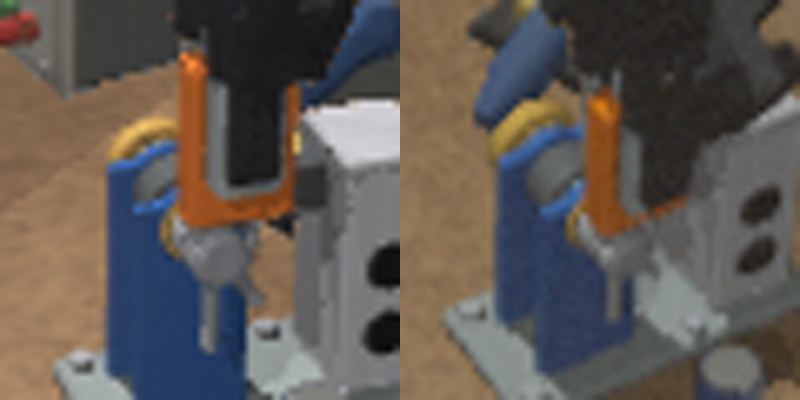

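The clip is down on the shank at a firm stop: the straight leg shows below at (208,330) and the sprung leg curves under at (255,295). I'll take the load off, open the fingers and retreat.

Emit:
play_rows(increments=[{"x":0,"y":0,"z":-0.0006,"ax":0,"ay":0,"az":0,"grip":0.0},{"x":0,"y":0,"z":-0.0008,"ax":0,"ay":0,"az":0,"grip":0.016},{"x":0,"y":0,"z":-0.0008,"ax":0,"ay":0,"az":0,"grip":0.022},{"x":0,"y":0,"z":-0.0008,"ax":0,"ay":0,"az":0,"grip":0.03},{"x":0,"y":0,"z":-0.0008,"ax":0,"ay":0,"az":0,"grip":0.04},{"x":0,"y":0,"z":-0.0008,"ax":0,"ay":0,"az":0,"grip":0.05},{"x":0,"y":0,"z":-0.002,"ax":0,"ay":0,"az":0,"grip":0.05},{"x":0,"y":0,"z":-0.005,"ax":0,"ay":0,"az":0,"grip":0.05}])

```text
time_s: 23.22
tool_pos: [0.5048, 0.1589, 0.1018]
orientation: [-0.348, -3.121, 0.001]
contact_force: [0.1, -0.3, -0.8]
grip_width: 0.0496
```

Emit:
play_rows(increments=[{"x":0,"y":0,"z":-0.008,"ax":0,"ay":0,"az":0,"grip":0.06},{"x":0,"y":0,"z":-0.02,"ax":0,"ay":0,"az":0,"grip":0.06},{"x":0,"y":0,"z":-0.035,"ax":0,"ay":0,"az":0,"grip":0.06},{"x":0,"y":0,"z":-0.055,"ax":0,"ay":0,"az":0,"grip":0.06},{"x":0,"y":0,"z":-0.08,"ax":0,"ay":0,"az":0,"grip":0.06},{"x":0,"y":0,"z":-0.105,"ax":0,"ay":0,"az":0,"grip":0.06},{"x":0,"y":0,"z":-0.12,"ax":0,"ay":0,"az":0,"grip":0.06},{"x":0,"y":0,"z":-0.12,"ax":0,"ay":0,"az":0,"grip":0.06}])

```text
time_s: 23.88
tool_pos: [0.5072, 0.1596, 0.2266]
orientation: [0.347, 3.114, 0.005]
contact_force: [0.5, 0.2, 0.2]
grip_width: 0.0598
```

Run:
```python
from h import *
from plant import env
st(env)
q,_=env.camera("side");s,_=env.camera("scene")
o=[]
for n,im in(("side",q),("scene",s)):
    c=env.get_calibration(n);T=np.linalg.inv(c["world_from_camera"]);x=T@np.r_[cl(0,-.01),.085,1];pp=c["camera_matrix"]@x[:3];U,V=(pp[:2]/pp[2]).astype(int)
    o.append(cv2.resize(im[V-45:V+45,U-40:U+40,::-1],(400,450),interpolation=cv2.INTER_CUBIC))
cv2.imwrite("pics/fin2.png",np.hstack(o))
```

```text
t 23.88 pos [507.2 159.6 226.6] F [0.5 0.2 0.2] M [ 0.06 -0.04 -0.02] w 59.8
```

View pics/fin2.png

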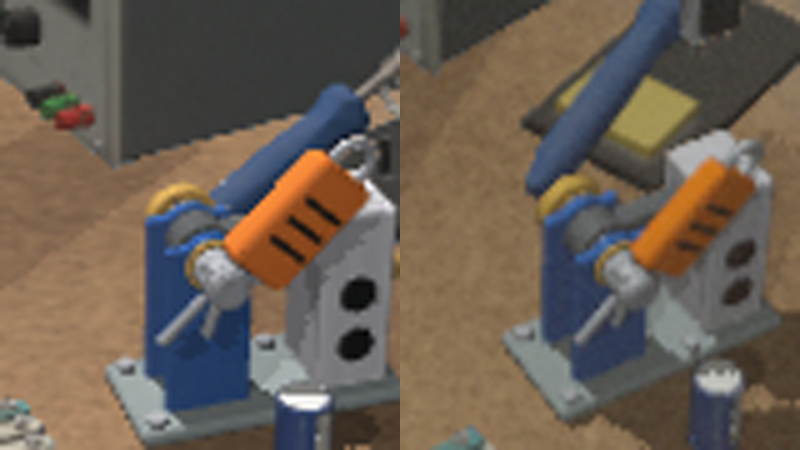

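The clip is free. It tipped over together with the shank, which is allowed, and both legs still hold the pin. I'll check the head numerically, then hand in.

Run:
```python
from h import *
from plant import env
p,P=wrist(env,"w9");hsv=cv2.cvtColor(p,cv2.COLOR_RGB2HSV)
rel=P[...,:2]-O;c,s=np.cos(YAW),np.sin(YAW);U=rel[...,0]*c+rel[...,1]*s;V=-rel[...,0]*s+rel[...,1]*c
m=(cv2.inRange(hsv,(16,70,50),(32,255,255))>0)&(abs(U)<.02)&(V>.012)&(V<.06)&(P[...,2]>.06)
print("brass V mm",np.round(np.percentile(V[m],[2,50,98])*1e3,1))
st(env);print(env.close_job())
```

```text
brass V mm [14.6 19.7 26.1]
t 24.03 pos [504.6 158.8 221.6] F [-0.3  1.1 -0.6] M [ 0.    0.01 -0.09] w 60.3
the job is handed in; nothing more can be done
None
```

The pin is home and the hairpin clip is through the cross hole, fully down and released. I handed the job in at 24 s of the 64 s allowed; handing in reports no verdict.

- **Pin:** I pushed the head until it met a firm stop, where about 9.5 N no longer moved it. A last depth check put the brass between 15 and 26 mm to +y of the clevis's middle, down from 43 mm before. That fits a head sitting against the cheek.
- **Clip:** I took it from its stand and found the hole tipped to the clevis +x side. I entered the mouth there, turned the shank upright with the leg and slid the clip down. The sprung leg's side force rose to about 5 N, then dropped to zero as it snapped round. The clip met a firm stop, within 1 mm of the calculated height, at about 6 N.
- **Forces:** no reading passed 10 N. They were read only at the end of each move, so brief peaks between readings would not show.
- **After letting go:** the pictures show the clip still round the shank with both legs below it, tipped to +x together with the shank, which is allowed. The gripper is clear, about 13 cm above where it let go. I knew of no contact with the loose parts and saw none, but I did not measure them again.

No check failed. The one disagreement was where the leg sat relative to the gripper: about 1.5 mm off the expected place. I steered by the leg and mouth positions seen in the same picture instead.

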